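# Load the vial carrier and hold the warmer's lid for a colleague

## Task

Stand the two amber vials from the table in the two empty cups of the vial carrier, one at a time, right down on the bottom of their cups, and leave the carrier standing about where it is. Then raise the warmer's hinged lid by the bar on its front edge to 60 degrees from closed and finish while still holding it there, steady, so that a colleague can lower the loaded carrier in with both hands while the lid still leans over the chamber and keeps the warm air in. Nothing else keeps the lid up and it must never drop; do not disturb the wash bottle, the dropper or the glass dish.

Things in the scene. Friction and masses are not known exactly. Their poses are not given: they have to be found in the camera images.
- vial_a: Closed amber specimen vial with a pale screw cap, standing on the table; round, 36 mm diameter, 79 mm tall, 60 g or so, body and cap gripped at any height. Origin: centre of its underside, z up along the vial.
- vial_b: The second such vial standing on the table, same size and shape, same origin.
- vial_c: A third such vial that already stands in one cup of the carrier (always cup_0) and stays there.
- carrier: Loose vial carrier, 0.45 kg, at any yaw: round steel base 116 mm across, 4 mm thick; three upright metal cups 120 degrees apart round a central 8 mm stem with a 20 mm knob, top 92 mm above the table. A seated vial's underside is 7 mm above the table, its top 86 mm. Origin: centre of the base's underside, z up.
- cup_0 (a point): Centre of the mouth of the cup that already holds vial_c: 34 mm from the carrier's axis, 43 mm above the table. The cup is 40 mm wide inside (2 mm room round a vial), flared at the mouth to 44 mm inside and 48 mm outside; its inner floor is 36 mm below the mouth.
- cup_1 (a point): Centre of the mouth of an empty cup: 34 mm from the carrier's axis, 43 mm above the table. The cup is 40 mm wide inside (2 mm room round a vial), flared at the mouth to 44 mm inside and 48 mm outside; its inner floor is 36 mm below the mouth.
- cup_2 (a point): Centre of the mouth of the other empty cup: 34 mm from the carrier's axis, 43 mm above the table. The cup is 40 mm wide inside (2 mm room round a vial), flared at the mouth to 44 mm inside and 48 mm outside; its inner floor is 36 mm below the mouth.
- warmer: White box-shaped dry warming chamber fixed to the table, 150 mm deep, 150 mm wide, 130 mm high, with a grey lid on top. Origin: centre of its underside; x points from its front (control panel and lid bar, facing roughly to the robot) to its back, y to its left as seen from the front looking at its back, z up.
- lid_hinge (a point): Middle of the lid's hinge line, at the back top edge of the warmer, 136 mm above the table and 75 mm behind the warmer's origin; the hinge line is level and runs along the warmer's y axis.
- lid_handle (a point): Middle of the lid's bar: round, black, 13 mm thick, 112 mm long, parallel to the hinge, on two flat brackets 92 mm apart (12 mm wide), with a 34 mm gap between bar and lid edge. 190 mm from the hinge line; lid closed: 136 mm above the table, 40 mm in front of the warmer's front face. Moves with the lid; x from bar to hinge, y along the bar, z out of the lid's top.
- lid (a joint): Lid angle in rad: 0 closed, grows as the front edge rises about the hinge, 1.047 is 60 degrees, stop at 1.40 (80 degrees). The lid weighs about 0.55 kg (roughly 3 N up at the bar lifts it), the hinge is nearly free of friction, and at every angle the lid falls shut when it is let go.
- wash_bottle: White plastic wash bottle with a bent spout, 62x88x170 mm, standing behind the lamp supply, beside the microscope; to be left alone. Origin: centre of its underside.
- dropper: Plastic dropper with a bulb, 158 mm long, 15 mm thick, lying along the near edge of the table in front of the vials; to be left alone. Origin: under its middle.
- bulb_pipette: Small glass beaker, 48 mm across, with a red-bulbed pipette leaning in it, about 170 mm high in all (beaker 76 mm), fixed on the table near the left front corner of the warmer; an obstacle, always at the same place. Origin: about the middle of its foot.
- lamp_supply: Fixed beige lamp power supply with a dark flat plate on top, an obstacle between the vials and the carrier, always at the same place: 166 mm high, its top plate about 255 mm long from near to far (130 mm either way from the origin) and 160 mm wide, 15 mm more with its slight turn. Origin: under its middle, on the table.
- dish: Clear round covered dish, 92 mm across, 26 mm high, lying on the table right of the microscope, beyond the wash bottle; to be left alone. Origin: centre of its underside.
Things that resemble listed ones, but are neither listed nor needed, are in the scene too. Leave any turquoise look-alike of the vial_b alone.

How it is judged:
By the outcome, as a careful person would: the job done as asked, in the order asked, and still so for the second after the job is handed in, while the arm keeps its last pose, push and grip.
It also fails if it takes over 72 s, if anything falls off the work surface, if the arm or the gripper's body presses on something with over 40 N, if the wrist force passes 120 N, or if a joint passes its speed limit or range.

## Robot

A 6-joint arm with a two-finger parallel gripper is mounted at the origin on a cart in front of the work surface, level with it; the furniture and walls round the work are solid. World frame = base frame: x ahead of the robot, y to its left, z up, the work surface at z = 0. Lengths are in m, angles in rad, forces in N, time in s.
With the tool pointing down it reaches from about 0.375 to 0.975 m from the base axis. Payload 3.8 kg.
Tool frame: the origin (TCP) lies midway between the tips of the shut fingers; the grasp point (between the pads) lies 19 mm behind it; z points along the fingers, y is the line along which they close (so a half turn about z gives the same grasp; the last joint's range is limited). The gripper opens to 85 mm and grips with 20 to 120 N. Pads are 22 mm wide; open, the fingers measure 114 mm over their backs; the gripper's body (76 mm by 85 mm) begins 54 mm behind the grasp point. The pads swing forward as they close: fully open they stand 13 mm farther back than shut.
Start: joints at [-1.287, 0.264, 1.604, -0, 1.274, -0.037], TCP at [0.213, -0.641, 0.231] pointing down, gripper open.
Joint ranges: [-2.63, 2.63], [-0.94, 2.18], [0.31, 2.57], [-1.31, 4.45], [0, 2.66], [-2.55, 2.55]. Speed limits (rad/s): [2.57, 2.57, 3.14, 3.14, 3.14, 3.14].

## Interface

Orientations are given as a rotation vector (axis times angle).
In Python, from workcell import status, read_camera, workorder, masks_of gives the robot as it stands.
- The arm moves only by the tool drive_tool, never from a script. Its argument "rows" is a list of rows, each a list of 7 numbers: the turn, a rotation vector about the tool's x, y, z in degrees, then the shift along the tool's x, y, z in m, then the opening, from 0 (shut) to 1 (fully open). In form: [[ax, ay, az, tx, ty, tz, claw], ...]. A call has 1 to 8 rows; each row shifts and turns the commanded pose from where the row before left it, along the tool's axes as they then stand; what a row does not reach is not made up. A row lasts 1/12 s, in which the tool goes at most 41.7 mm and 7.16 degrees, less where a joint would pass 70% of its speed; a pose out of reach is approached as far as the arm can. A call is refused whole if a number of a shift passes 0.0417 or a number of a turn 7.16, either way. A call with a gripper value outside its range is refused whole. The fingers move at their own pace and stop on an object; "force" is the grip in N (left out, the last holds). Time passes only in rows, so rows that do not move let the fingers close. It gives the time, the measured TCP pose, the force, the opening and the grip force at its end, in the units of the state.
- status.read_state(): the state, without advancing time (a new reading comes with each control period).
- read_camera(name): name is "side" or "top"; returns a dict with "color" (400x640x3 uint8, red, green, blue), "intrinsics" (3x3 intrinsics, pixels), "world_from_camera" (4x4, takes a point from camera to world coordinates). Camera axes: x right, y up, looking along -z (the intrinsics and any distortion apply to the point x, -y, -z); pixel columns grow to the right and rows downward; lengths in m; the calibration is good to about 2 mm. A picture is of the moment at which its call begins. There is no depth.
- workorder.finish_job(): hands the job in; it is judged then, once.
Trained networks look in a picture, given as the dict that the camera call returned (one of the last four; its "shot" number tells which), for a name from the list of things; names that differ only in an ending like _2 or _b are one class to them, and where a whole thing is asked for, a point or a joint stands for the part that bears it (a point fixed in the world has none). Each returns a list of dicts, best first, with "score" (0 to 1); they miss things now and then, are a little off and sometimes report something else, mostly with a low value. They report only what shows in the picture. A call takes as long as a camera call. They do not tell look-alikes from the thing itself.
- masks_of(picture, name): "mask" (400x640 bool, what is visible of it) and "bbox" ([left, top, right, bottom] in pixels, round what is visible of it).
The state is a dict: "time": time; "q": joint angles; "joint_vel": joint speeds; "joint_torque": joint torques, N m; "tool_pos": TCP position; "tcp_rot": TCP orientation; "wrist_force": force on the tool from outside, world axes, zero at the start; "torque": the same for the moment, N m; "width": opening from 0.0 (shut) to 1.0 (fully open); "grip_force": force on a finger pad.
Only numpy, scipy, OpenCV 4.12 (cv2) and the standard library are available. Lean on these libraries where they do the work, as an engineer would, in place of code of your own. Each camera call takes 0.05 s, during which the arm holds its last target. There are 200 camera calls.

## Working session

There is one attempt and no reset: what is moved stays moved. The work goes in short steps, Python scripts to look and compute and a tool call to move; the robot and the scene stay as the last step left them, time stands still between calls to the robot, and variables do not carry over. Pictures are saved under pics/ and viewed, at most 10 in all, crops included, and the job is handed in when it is done.

Besides the shell and the picture viewer there is one more tool, called after "Call:" as name(argument=value, ...) on one line, values as JSON. drive_tool: Moves the arm, as the interface text tells. Its arguments: {"type":"object","properties":{"rows":{"type":"array"},"force":{"type":"number"}},"required":["rows"]}

```bash
ls; mkdir -p pics; cat > h.py <<'E'
import numpy as np, cv2
from workcell import status, read_camera, workorder, masks_of
def ray(p,uv):
    K=np.array(p["intrinsics"]);T=np.array(p["world_from_camera"])
    d=np.linalg.inv(K)@np.array([uv[0],uv[1],1.]);d=T[:3,:3]@(d*[1,-1,-1])
    return T[:3,3],d/np.linalg.norm(d)
def atz(p,uv,z):
    o,d=ray(p,uv);return o+d*(z-o[2])/d[2]
def proj(p,X):
    K=np.array(p["intrinsics"]);T=np.array(p["world_from_camera"])
    c=T[:3,:3].T@(np.array(X)-T[:3,3]);c=c*[1,-1,-1];u=K@c;return u[:2]/u[2]
def save(p,n): cv2.imwrite("pics/"+n,cv2.cvtColor(p["color"],cv2.COLOR_RGB2BGR))
E
python3 - <<'E'
from h import *
print(status.read_state())
for c in("top","side"):
    p=read_camera(c);save(p,c+"0.png")
    print(c,[k for k in p], np.round(p["world_from_camera"],3).tolist(),np.array(p["intrinsics"]).tolist())
    for n in["vial_a","carrier","warmer","lid_handle","dropper","lamp_supply","bulb_pipette","cup_1"]:
        print(n,[(round(m["score"],2),np.round(m["bbox"]).tolist(),np.round(np.argwhere(m["mask"]).mean(0)[::-1],1).tolist()) for m in masks_of(p,n)[:6]])
E
```

```text
pics
{'time': 0.0, 'q': array([-1.28689758e+00,  2.64799842e-01,  1.60536695e+00,  1.81205077e-05,
        1.27371339e+00, -3.68415923e-02]), 'joint_vel': array([-0.00087317,  0.00043782,  0.00126924, -0.00078318, -0.00050863,
       -0.0010964 ]), 'joint_torque': array([-1.77933027e-03, -5.15117025e+01, -3.67313504e+01, -2.82106676e-04,
        1.27278554e-02,  2.25997866e-05]), 'tool_pos': array([ 0.21264274, -0.63985891,  0.22993438]), 'tcp_rot': array([-3.09903872e+00, -5.01289854e-01,  4.15440731e-04]), 'wrist_force': array([0.21194077, 0.0190859 , 0.02896154]), 'torque': array([ 0.01593915,  0.00954118, -0.03302935]), 'grip_force': 0.0, 'width': 0.999215086509079}
top ['color', 'intrinsics', 'world_from_camera', 'shot'] [[0.016, 0.999, -0.052, 0.519], [-1.0, 0.015, -0.01, -0.014], [-0.01, 0.053, 0.999, 0.951], [0.0, 0.0, 0.0, 1.0]] [[368.80588516621435, 0.0, 316.24286317614485], [0.0, 368.80588516621435, 199.71040542647785], [0.0, 0.0, 1.0]]
vial_a [(0.88, [410.0, 255.0, 435.0, 271.0], [421.8, 262.6]), (0.81, [210.0, 227.0, 232.0, 241.0], [220.8, 232.8]), (0.68, [369.0, 254.0, 
[... 900 characters left out ...]
018], [0.0, 0.0, 1.0]]
vial_a [(0.78, [256.0, 190.0, 272.0, 214.0], [264.2, 200.2]), (0.73, [198.0, 179.0, 212.0, 196.0], [206.2, 186.0]), (0.66, [239.0, 172.0, 259.0, 198.0], [248.9, 182.9]), (0.51, [208.0, 195.0, 219.0, 206.0], [213.5, 201.4]), (0.49, [380.0, 160.0, 394.0, 185.0], [387.9, 173.7]), (0.45, [341.0, 184.0, 370.0, 253.0], [355.9, 228.1])]
carrier [(0.65, [374.0, 163.0, 406.0, 197.0], [387.6, 181.2])]
warmer [(0.64, [189.0, 189.0, 270.0, 299.0], [230.3, 242.0])]
lid_handle [(0.91, [194.0, 190.0, 270.0, 262.0], [228.1, 225.4])]
dropper [(0.45, [216.0, 173.0, 261.0, 187.0], [235.4, 180.9])]
lamp_supply []
bulb_pipette []
cup_1 [(0.79, [370.0, 160.0, 410.0, 197.0], [387.2, 182.4])]
```

```bash
python3 - <<'E'
import cv2
a=cv2.imread("pics/top0.png");cv2.imwrite("pics/top0c.png",cv2.resize(a[90:315,170:470],(800,600),interpolation=cv2.INTER_CUBIC))
a=cv2.imread("pics/side0.png");cv2.imwrite("pics/side0c.png",cv2.resize(a[120:320,170:430],(780,600),interpolation=cv2.INTER_CUBIC))
E
```

```text
(no output)
```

View pics/top0c.png

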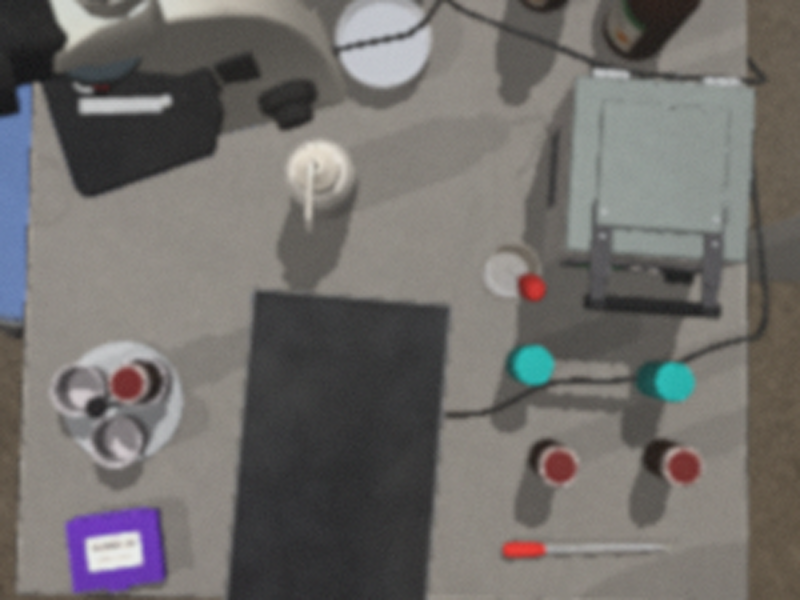

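View pics/side0c.png

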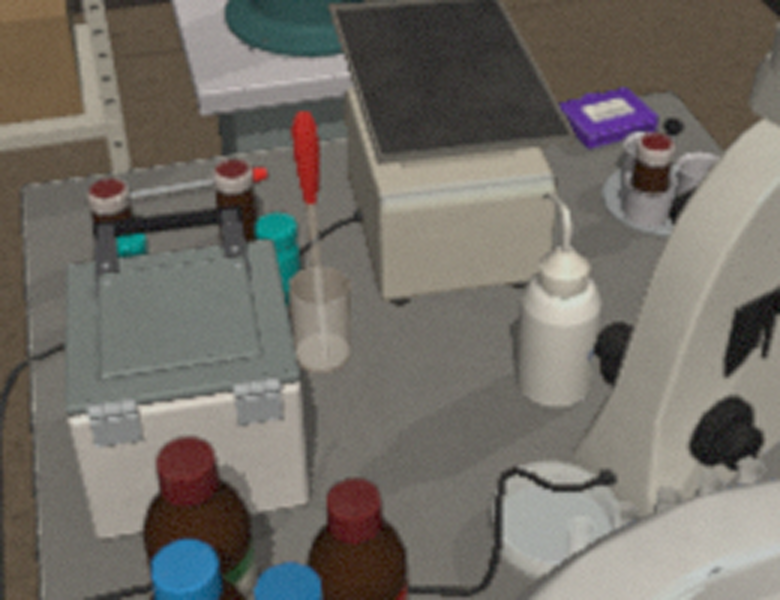

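View pics/top0.png

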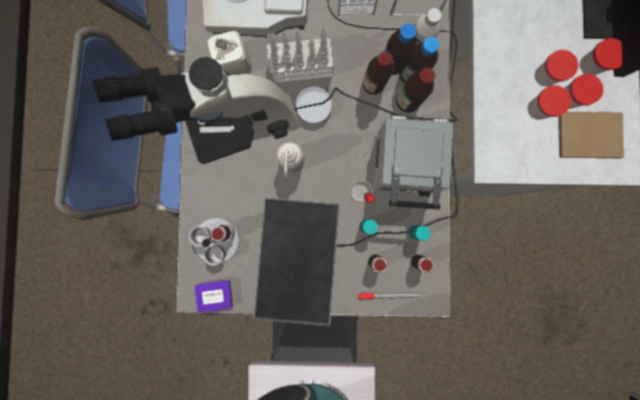

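The top view shows the amber vials at about (379,264) and (426,265), and the carrier around (214,241) with vial_c at its upper right. The lid bar is at about (415,204), and the two turquoise vials sit between the amber ones and the warmer. Next I'll measure these precisely.

```bash
cat > m.py <<'E'
from h import *
p=read_camera("top");s=read_camera("side")
def tri(uv1,uv2):
    o1,d1=ray(p,uv1);o2,d2=ray(s,uv2)
    t=np.linalg.lstsq(np.c_[d1,-d2],o2-o1,rcond=None)[0];a=o1+d1*t[0];b=o2+d2*t[1];return (a+b)/2,np.linalg.norm(a-b)
def red(p,box):
    l,t,r,b=box;c=p["color"][t:b,l:r].astype(float);m=((c[...,0]>90)&(c[...,0]>1.7*c[...,1])).astype(np.uint8)
    n,L,S,C=cv2.connectedComponentsWithStats(m);return [(S[i][4],(C[i]+[l,t]).round(2)) for i in range(1,n) if S[i][4]>12]
R=[red(p,(365,250,390,280)),red(p,(412,250,440,280)),red(p,(205,220,235,250))]
for r,z in zip(R,(.079,.079,.086)):
    for a,c in r: print(a,c,atz(p,c,z).round(4))
for box,z in(((195,172,215,195),.079),((240,168,258,190),.079),((375,160,400,185),.086)):
    for a,c in red(s,box): print("side",a,c,atz(s,c,z).round(4))
E
python3 - <<'E'
from m import *
I=lambda q,l,t,r,b,k:cv2.resize(cv2.cvtColor(q["color"],cv2.COLOR_RGB2BGR)[t:b,l:r],None,fx=k,fy=k,interpolation=cv2.INTER_CUBIC)
a=I(p,182,214,246,270,8);b=I(p,372,108,460,214,5)
o=np.zeros((600,800,3),np.uint8);a=cv2.resize(a,(400,350));b=cv2.resize(b,(396,477));o[:350,:400]=a;o[:477,400:796]=b
c=I(s,364,155,414,201,5);o[352:352+230,:250]=c
cv2.imwrite("pics/c1.png",o)
E
```

```text
88 [379.42 264.7 ] [ 0.4145 -0.1554  0.079 ]
91 [426.26 264.75] [ 0.4162 -0.2647  0.079 ]
88 [217.27 233.5 ] [0.4815 0.2254 0.086 ]
side 43 [205.19 182.47] [ 0.4185 -0.266   0.079 ]
side 35 [246.94 175.94] [ 0.4167 -0.1572  0.079 ]
side 17 [255.47 177.65] [ 0.4302 -0.1367  0.079 ]
side 21 [378.19 161.  ] [0.4475 0.2077 0.086 ]
side 35 [388.31 167.03] [0.4827 0.2229 0.086 ]
```

View pics/c1.png

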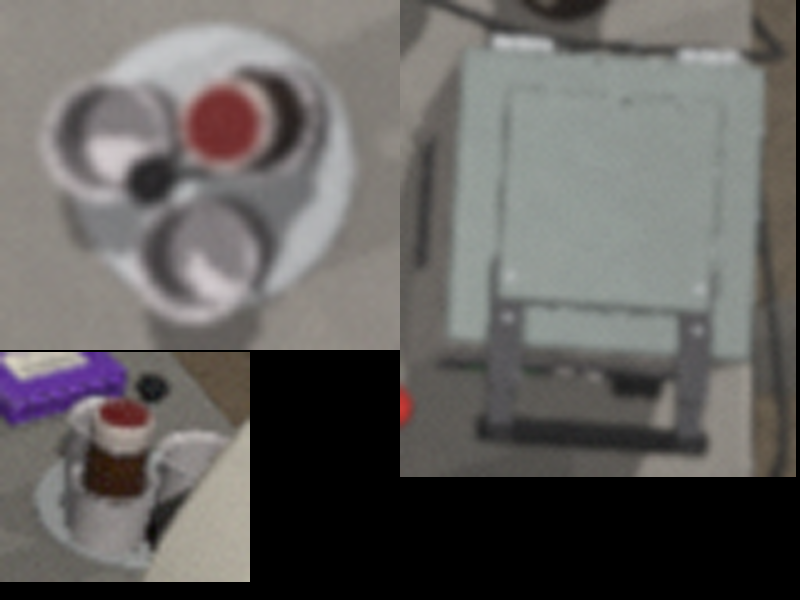

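The crop (left panel 6.25x, right panel 4.5x) gives rims at panel (110,138) and (206,259), the knob at (152,181), and bar ends at (482,430) and (706,443). Next I'll fit the carrier pose and the bar.

```bash
python3 - <<'E'
from m import *
from scipy.optimize import least_squares
f=lambda u,v:(182+u/6.25-.4,214+v/6.25-.4)
L=atz(p,f(110,138),.043);B=atz(p,f(206,259),.043);K=atz(p,f(152,181),.084);V=np.array([.482,.2242])
base=atz(p,f(215,165),.004)
print("rimL",L.round(4),"rimB",B.round(4),"knob",K.round(4),"base",base.round(4))
def e(x):
    c=x[:2];o=lambda k:c+.034*np.array([np.cos(x[2]+k*2*np.pi/3),np.sin(x[2]+k*2*np.pi/3)])
    return np.r_[o(0)-V,o(1)-L[:2],o(2)-B[:2],c-K[:2]]
r=least_squares(e,[.455,.25,-.8]);x=r.x;print(x.round(4),(r.fun*1000).round(1))
for k in range(3):
    a=x[2]+k*2*np.pi/3;print("cup",k,(x[:2]+.034*np.array([np.cos(a),np.sin(a)])).round(4),"dir deg",np.degrees(a).round(1))
g=lambda u,v:(372+(u-400)/4.5-.4,108+v/4.5-.4)
a=atz(p,g(482,430),.136);b=atz(p,g(706,443),.136);print(a.round(4),b.round(4),np.linalg.norm(a-b))
for n,pt in(("lid TL",g(466,48)),("lid TR",g(765,62)),("lid BL",g(450,338)),("lid BR",g(748,358))): print(n,atz(p,pt,.142).round(4))
print("lampR",[atz(p,q,.166).round(3) for q in((337,205),(330,324),(264,199),(256,317))], "beaker top",atz(p,(362,190),.076).round(3),"bulb",atz(p,(370,198),.17).round(3))
E
```

```text
88 [379.42 264.7 ] [ 0.4145 -0.1554  0.079 ]
91 [426.26 264.75] [ 0.4162 -0.2647  0.079 ]
89 [217.22 233.54] [0.4814 0.2255 0.086 ]
side 42 [205.12 182.52] [ 0.4187 -0.2661  0.079 ]
side 36 [246.83 175.92] [ 0.4165 -0.1575  0.079 ]
side 17 [255.47 177.65] [ 0.4302 -0.1367  0.079 ]
side 16 [378.69 160.5 ] [0.4454 0.2101 0.086 ]
side 34 [388.44 167.03] [0.4828 0.2232 0.086 ]
rimL [0.4736 0.2817 0.043 ] rimB [0.4269 0.2424 0.043 ] knob [0.4598 0.252  0.084 ] base [0.4613 0.2509 0.004 ]
[ 0.4606  0.2501 -0.8717] [ 0.5 -0.2 -1.4  0.3  0.2  1.7  0.8 -1.9]
cup 0 [0.4825 0.224 ] dir deg -49.9
cup 1 [0.4722 0.282 ] dir deg 70.1
cup 2 [0.4271 0.2441] dir deg 190.1
[ 0.5565 -0.1682  0.136 ] [ 0.5518 -0.2777  0.136 ] 0.10956274236091543
lid TL [ 0.7445 -0.1582  0.142 ]
lid TR [ 0.7394 -0.305   0.142 ]
lid BL [ 0.6009 -0.1512  0.142 ]
lid BR [ 0.5933 -0.2962  0.142 ]
lampR [array([ 0.549, -0.05 ,  0.166]), array([ 0.3  , -0.039,  0.166]), array([0.56 , 0.105, 0.166]), array([0.312, 0.117, 0.166])] beaker top [ 0.59  -0.113  0.076] bulb [ 0.565 -0.12   0.17 ]
```

```bash
cat > plan.py <<'E'
from h import *
from scipy.spatial.transform import Rotation as Ro
def down(yd): # tool y at world angle yd (deg), z down
    a=np.radians(yd);y=np.array([np.cos(a),np.sin(a),0]);z=np.array([0,0,-1.]);return Ro.from_matrix(np.c_[np.cross(y,z),y,z])
def start():
    s=status.read_state();R=Ro.from_rotvec(s["tcp_rot"]);P=np.array(s["tool_pos"])
    print("t %.2f"%s["time"],P.round(4),"y-angle %.1f"%np.degrees(np.arctan2(*R.as_matrix()[[1,0],1])),"zax",R.as_matrix()[:,2].round(3),"w %.3f"%s["width"],"grip %.1f"%s["grip_force"],"F",np.round(s["wrist_force"],1),"q",np.round(s["q"],2).tolist());return P,R
def go(P,R,P2,R2,claw,n=None):
    P2=np.array(P2,float);rv=(R.inv()*R2).as_rotvec(degrees=True);d=R.inv().apply(P2-P)
    k=max(int(np.ceil(max(np.linalg.norm(P2-P)/.040,np.linalg.norm(rv)/6.9))),1,n or 0)
    st=Ro.from_rotvec(rv/k,degrees=True);rows=[]
    for i in range(k):
        t=R.inv().apply((P2-P)/k);R=R*st
        rows.append([*np.round(rv/k,2),*np.round(t,4),claw])
    if np.abs(rv).max()<.3: print(k,"x",rows[0])
    else:
        print(k,"rows");print(",\n".join(str([float(v) for v in r]) for r in rows))
    return P2,R2
E
python3 - <<'E'
from plan import *
P,R=start()
P,R=go(P,R,[.4173,-.2653,.15],down(-80),1)
P,R=go(P,R,[.4173,-.2653,.041],R,1,4)
E
```

```text
t 1.10 [ 0.2128 -0.6406  0.2313] y-angle -71.6 zax [-0.  0. -1.] w 1.003 grip 0.0 F [-0.6  0.4  1. ] q [-1.29, 0.26, 1.6, -0.0, 1.27, -0.04]
11 rows
[-0.0, 0.0, 0.76, 0.0284, -0.0265, 0.0074, 1.0],
[-0.0, 0.0, 0.76, 0.028, -0.0269, 0.0074, 1.0],
[-0.0, 0.0, 0.76, 0.0277, -0.0273, 0.0074, 1.0],
[-0.0, 0.0, 0.76, 0.0273, -0.0276, 0.0074, 1.0],
[-0.0, 0.0, 0.76, 0.0269, -0.028, 0.0074, 1.0],
[-0.0, 0.0, 0.76, 0.0266, -0.0283, 0.0074, 1.0],
[-0.0, 0.0, 0.76, 0.0262, -0.0287, 0.0074, 1.0],
[-0.0, 0.0, 0.76, 0.0258, -0.029, 0.0074, 1.0],
[-0.0, 0.0, 0.76, 0.0254, -0.0294, 0.0074, 1.0],
[-0.0, 0.0, 0.76, 0.025, -0.0297, 0.0074, 1.0],
[-0.0, 0.0, 0.76, 0.0246, -0.03, 0.0074, 1.0]
4 x [np.float64(0.0), np.float64(0.0), np.float64(0.0), np.float64(0.0), np.float64(0.0), np.float64(0.0272), 1]
```

Call:
drive_tool(rows=[[0, 0, 0.76, 0.0284, -0.0265, 0.0074, 1], [0, 0, 0.76, 0.028, -0.0269, 0.0074, 1], [0, 0, 0.76, 0.0277, -0.0273, 0.0074, 1], [0, 0, 0.76, 0.0273, -0.0276, 0.0074, 1], [0, 0, 0.76, 0.0269, -0.028, 0.0074, 1], [0, 0, 0.76, 0.0266, -0.0283, 0.0074, 1], [0, 0, 0.76, 0.0262, -0.0287, 0.0074, 1], [0, 0, 0.76, 0.0258, -0.029, 0.0074, 1]])

```text
time: 1.77
tool_pos: [0.362, -0.3661, 0.172]
tcp_rot: [3.123, 0.335, 0.001]
wrist_force: [1.1, -0.1, -0.1]
width: 1.004
grip_force: 0.0
```

Call:
drive_tool(rows=[[0, 0, 0.76, 0.0254, -0.0294, 0.0074, 1], [0, 0, 0.76, 0.025, -0.0297, 0.0074, 1], [0, 0, 0.76, 0.0246, -0.03, 0.0074, 1], [0, 0, 0, 0, 0, 0, 1], [0, 0, 0, 0, 0, 0, 1]])

```text
time: 2.18
tool_pos: [0.4176, -0.2634, 0.1495]
tcp_rot: [-3.128, -0.282, 0.001]
wrist_force: [-0.2, 0.4, 0.2]
width: 0.999
grip_force: 0.0
```

```bash
python3 - <<'E'
from plan import *
P,R=start()
P,R=go(P,R,[.4173,-.2653,.041],down(-80),1,5)
for c in("top","side"):
    p=read_camera(c);save(p,c+"1.png")
    print(c,proj(p,P),proj(p,P+[0,0,.019]))
a=cv2.imread("pics/top1.png")[180:330,330:530];b=cv2.imread("pics/side1.png")[120:270,150:350]
cv2.imwrite("pics/c2.png",cv2.resize(np.hstack([a,b]),(800,300),interpolation=cv2.INTER_CUBIC))
E
```

```text
t 2.18 [ 0.4176 -0.2634  0.1495] y-angle -79.7 zax [-0.001  0.    -1.   ] w 0.999 grip 0.0 F [-0.2  0.4  0.2] q [-0.61, -0.01, 2.07, -0.0, 1.08, 0.78]
5 x [np.float64(-0.01), np.float64(0.01), np.float64(0.06), np.float64(-0.0001), np.float64(0.0004), np.float64(0.0217), 1]
top [422.00500358 262.3929626 ] [424.20537299 263.32453821]
side [207.52977411 193.7329037 ] [206.48138758 188.01189324]
```

View pics/c2.png

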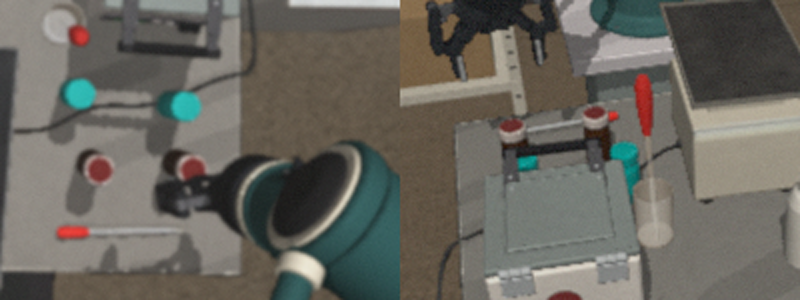

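The fingers straddle the right vial in the side view (tips at about (181,157) and (220,150)), and the path down is clear. I'll descend and grip.

Call:
drive_tool(rows=[[0, 0, 0, 0, 0.002, 0.022, 1], [0, 0, 0, 0, 0, 0.022, 1], [0, 0, 0, 0, 0, 0.022, 1], [0, 0, 0, 0, 0, 0.022, 1], [0, 0, 0, 0, 0, 0.021, 1], [0, 0, 0, 0, 0, 0, 1], [0, 0, 0, 0, 0, 0, 0.2], [0, 0, 0, 0, 0, 0, 0]], force=30)

```text
time: 2.95
tool_pos: [0.4179, -0.2689, 0.0421]
tcp_rot: [3.129, 0.272, 0.002]
wrist_force: [-0.0, -0.1, 0.6]
width: 0.75
grip_force: 0.0
```

Call:
drive_tool(rows=[[0, 0, 0, 0, 0, 0, 0], [0, 0, 0, 0, 0, 0, 0], [0, 0, 0, 0, 0, 0, 0], [0, 0, 0, 0, 0, 0, 0], [0, 0, 0, 0, 0, 0, 0]])

```text
time: 3.37
tool_pos: [0.4186, -0.2681, 0.0426]
tcp_rot: [3.128, 0.275, 0.003]
wrist_force: [-1.3, -0.3, 6.6]
width: 0.41
grip_force: 30.1
```

```bash
python3 - <<'E'
from plan import *
P,R=start()
P,R=go(P,R,[.4173,-.2653,.28],down(-80),0)
P,R=go(P,R,[.4722,.282,.28],down(-20),0)
E
```

```text
t 3.37 [ 0.4186 -0.2681  0.0426] y-angle -80.0 zax [ 0.002 -0.002 -1.   ] w 0.410 grip 30.1 F [-1.3 -0.3  6.6] q [-0.62, 0.13, 2.15, -0.0, 0.86, 0.78]
6 x [np.float64(0.02), np.float64(-0.02), np.float64(0.01), np.float64(-0.0001), np.float64(-0.0004), np.float64(-0.0396), 0]
14 rows
[0.0, 0.0, -4.29, 0.0107, -0.0378, 0.0, 0.0],
[0.0, 0.0, -4.29, 0.0134, -0.0369, 0.0, 0.0],
[0.0, 0.0, -4.29, 0.0162, -0.0358, 0.0, 0.0],
[0.0, 0.0, -4.29, 0.0188, -0.0345, 0.0, 0.0],
[0.0, 0.0, -4.29, 0.0213, -0.033, 0.0, 0.0],
[0.0, 0.0, -4.29, 0.0237, -0.0313, 0.0, 0.0],
[0.0, 0.0, -4.29, 0.026, -0.0295, 0.0, 0.0],
[0.0, 0.0, -4.29, 0.0281, -0.0274, 0.0, 0.0],
[0.0, 0.0, -4.29, 0.0301, -0.0252, 0.0, 0.0],
[0.0, 0.0, -4.29, 0.0319, -0.0229, 0.0, 0.0],
[0.0, 0.0, -4.29, 0.0335, -0.0205, 0.0, 0.0],
[0.0, 0.0, -4.29, 0.035, -0.0179, 0.0, 0.0],
[0.0, 0.0, -4.29, 0.0362, -0.0153, 0.0, 0.0],
[0.0, 0.0, -4.29, 0.0372, -0.0125, 0.0, 0.0]
```

Call:
drive_tool(rows=[[0, 0, 0, 0, 0, -0.015, 0], [0, 0, 0, 0, 0, -0.03, 0], [0, 0, 0, 0, 0, -0.04, 0], [0, 0, 0, 0, 0, -0.04, 0], [0, 0, 0, 0, 0, -0.04, 0], [0, 0, 0, 0, 0, -0.04, 0], [0, 0, 0, 0, 0, -0.03, 0]])

```text
time: 3.95
tool_pos: [0.4182, -0.2677, 0.2803]
tcp_rot: [3.126, 0.275, 0.006]
wrist_force: [0.7, -0.7, 0.9]
width: 0.406
grip_force: 30.0
```

Call:
drive_tool(rows=[[0, 0, -4.29, 0.0107, -0.0378, 0, 0], [0, 0, -4.29, 0.0134, -0.0369, 0, 0], [0, 0, -4.29, 0.0162, -0.0358, 0, 0], [0, 0, -4.29, 0.0188, -0.0345, 0, 0], [0, 0, -4.29, 0.0213, -0.033, 0, 0], [0, 0, -4.29, 0.0237, -0.0313, 0, 0], [0, 0, -4.29, 0.026, -0.0295, 0, 0], [0, 0, -4.29, 0.0281, -0.0274, 0, 0]])

```text
time: 4.62
tool_pos: [0.4482, 0.0473, 0.2763]
tcp_rot: [2.906, 1.191, 0.002]
wrist_force: [0.6, -0.3, 0.2]
width: 0.411
grip_force: 30.1
```

Call:
drive_tool(rows=[[0, 0, -4.29, 0.0301, -0.0252, 0, 0], [0, 0, -4.29, 0.0319, -0.0229, 0, 0], [0, 0, -4.29, 0.0335, -0.0205, 0, 0], [0, 0, -4.29, 0.035, -0.0179, 0, 0], [0, 0, -4.29, 0.0362, -0.0153, 0, 0], [0, 0, -4.29, 0.0372, -0.0125, 0, 0], [0, 0, 0, 0, 0, 0, 0]])

```text
time: 5.2
tool_pos: [0.4716, 0.2861, 0.2758]
tcp_rot: [-2.563, -1.812, -0.004]
wrist_force: [0.1, -0.8, -0.8]
width: 0.409
grip_force: 30.1
```

```bash
python3 - <<'E'
from plan import *
P,R=start()
P,R=go(P,R,[.4722,.282,.105],down(-20),0)
E
```

```text
t 5.20 [0.4716 0.2861 0.2758] y-angle -19.5 zax [ 0.     0.004 -1.   ] w 0.409 grip 30.1 F [ 0.1 -0.8 -0.8] q [0.5, 0.0, 1.82, 0.0, 1.32, 0.84]
5 rows
[-0.01, -0.04, 0.11, -0.0009, 0.0004, 0.0342, 0.0],
[-0.01, -0.04, 0.11, -0.0008, 0.0004, 0.0342, 0.0],
[-0.01, -0.04, 0.11, -0.0008, 0.0004, 0.0342, 0.0],
[-0.01, -0.04, 0.11, -0.0008, 0.0004, 0.0342, 0.0],
[-0.01, -0.04, 0.11, -0.0008, 0.0004, 0.0342, 0.0]
```

Call:
drive_tool(rows=[[0, 0, 0.1, -0.001, 0.0004, 0.034, 0], [0, 0, 0.1, -0.001, 0.0004, 0.034, 0], [0, 0, 0.1, -0.001, 0.0004, 0.034, 0], [0, 0, 0.1, -0.001, 0.0004, 0.034, 0], [0, 0, 0.1, 0, 0.0004, 0.03, 0], [0, 0, 0, 0, 0, 0, 0], [0, 0, 0, 0, 0, 0, 0]])

```text
time: 5.78
tool_pos: [0.4745, 0.2776, 0.1114]
tcp_rot: [-2.58, -1.791, -0.01]
wrist_force: [1.4, 4.8, 2.1]
width: 0.406
grip_force: 31.0
```

```bash
python3 - <<'E'
from plan import *
P,R=start()
o=np.zeros((420,800,3),np.uint8)
for i,c in enumerate(("top","side")):
    p=read_camera(c);save(p,c+"2.png")
    print(c,"tcp",proj(p,P).round(1),"vial bottom",proj(p,P-[0,0,.0426]).round(1),"cup1",proj(p,[.4722,.282,.043]).round(1))
    l,t=((165,205),(360,130))[i];k=cv2.resize(cv2.cvtColor(p["color"],cv2.COLOR_RGB2BGR)[t:t+84,l:l+80],(400,420),interpolation=cv2.INTER_CUBIC);o[:,400*i:400*i+400]=k
cv2.imwrite("pics/c3.png",o)
E
```

```text
t 5.78 [0.4745 0.2776 0.1114] y-angle -20.5 zax [ 0.005  0.005 -1.   ] w 0.406 grip 31.0 F [1.4 4.8 2.1] q [0.48, 0.13, 2.0, 0.0, 1.01, 0.84]
top tcp [191.2 236.6] vial bottom [197.4 235.8] cup1 [199.  236.2]
side tcp [406.4 155. ] vial bottom [404.1 167.8] cup1 [403.7 174.6]
```

View pics/c3.png

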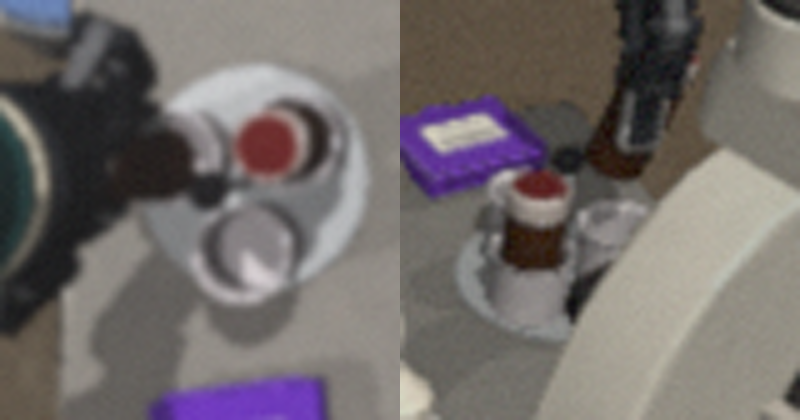

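The side view shows the vial near (402,164), possibly tilted, with some side force. I'll let it settle and check.

Call:
drive_tool(rows=[[0, 0, 0, 0, 0, 0, 0], [0, 0, 0, 0, 0, 0, 0]])

```text
time: 6.05
tool_pos: [0.4744, 0.2773, 0.112]
tcp_rot: [-2.58, -1.791, -0.01]
wrist_force: [1.8, 4.5, 2.3]
width: 0.406
grip_force: 31.0
```

```bash
python3 - <<'E'
from plan import *
P,R=start();print(status.read_state()["torque"],status.read_state()["joint_torque"])
p=read_camera("top");save(p,"top3.png")
o=np.hstack([cv2.imread("pics/top3.png")[100:300,60:260],cv2.imread("pics/side2.png")[70:270,330:530]])
cv2.imwrite("pics/c4.png",cv2.resize(o,(800,400),interpolation=cv2.INTER_CUBIC))
E
```

```text
t 6.05 [0.4744 0.2773 0.112 ] y-angle -20.5 zax [ 0.005  0.004 -1.   ] w 0.406 grip 31.0 F [1.8 4.5 2.3] q [0.48, 0.13, 2.0, 0.0, 1.01, 0.84]
[ 0.8394377  -0.31890537  0.0162777 ] [-1.79523882e+00 -3.78573418e+01 -2.88571090e+01 -1.04991797e+00
  1.28771447e+00 -1.57472404e-02]
```

View pics/c4.png

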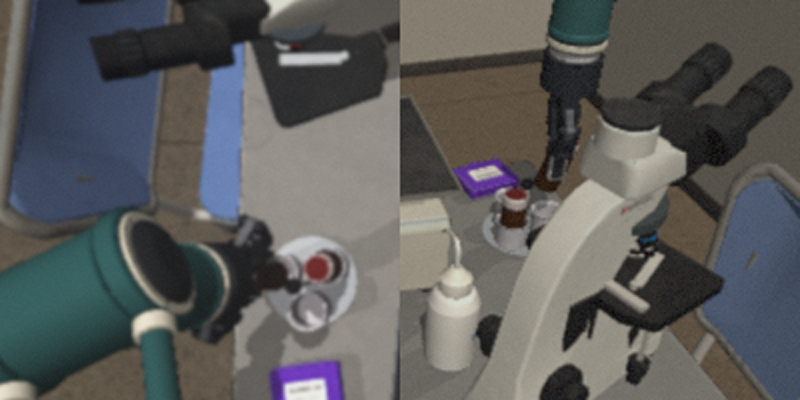

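The commanded pose had drifted about 6 mm inward because I planned from a reading taken before the arm settled. The vial then brushed the carrier's knob and tilted in the pads. I'll lift, move outward, and measure the tilt.

Call:
drive_tool(rows=[[0, 0, 0, 0, 0, -0.02, 0], [0, 0, 0, 0.003, -0.0015, -0.02, 0], [0, 0, 0, 0.003, -0.0015, 0, 0], [0, 0, 0, 0, 0, 0, 0], [0, 0, 0, 0, 0, 0, 0], [0, 0, 0, 0, 0, 0, 0], [0, 0, 0, 0, 0, 0, 0]])

```text
time: 6.68
tool_pos: [0.4707, 0.2813, 0.1484]
tcp_rot: [-2.58, -1.792, 0.004]
wrist_force: [0.5, -0.4, -0.3]
width: 0.412
grip_force: 30.8
```

```bash
python3 - <<'E'
from plan import *
P,R=start()
o=np.zeros((600,800,3),np.uint8)
for i,c in enumerate(("top","side")):
    p=read_camera(c);save(p,c+"4.png")
    l,t=((170,200),(375,120))[i];im=cv2.cvtColor(p["color"],cv2.COLOR_RGB2BGR)[t:t+60,l:l+40]
    im=cv2.resize(im,(400,600),interpolation=cv2.INTER_CUBIC)
    for z,col in((-.0,(0,255,0)),(-.0426,(255,255,0))):
        u=(proj(p,P+[0,0,z])-[l,t]+.5)*10;print(c,z,u.round(0)+[400*i,0]);cv2.circle(im,tuple(int(v) for v in u),4,col,-1)
    o[:,400*i:400*i+400]=im
cv2.imwrite("pics/c5.png",o)
E
```

```text
t 6.68 [0.4707 0.2813 0.1484] y-angle -20.4 zax [-0.002 -0.001 -1.   ] w 0.412 grip 30.8 F [ 0.5 -0.4 -0.3] q [0.49, 0.1, 1.96, -0.0, 1.09, 0.85]
top -0.0 [140. 397.]
top -0.0426 [208. 387.]
side -0.0 [747. 230.]
side -0.0426 [722. 363.]
```

View pics/c5.png

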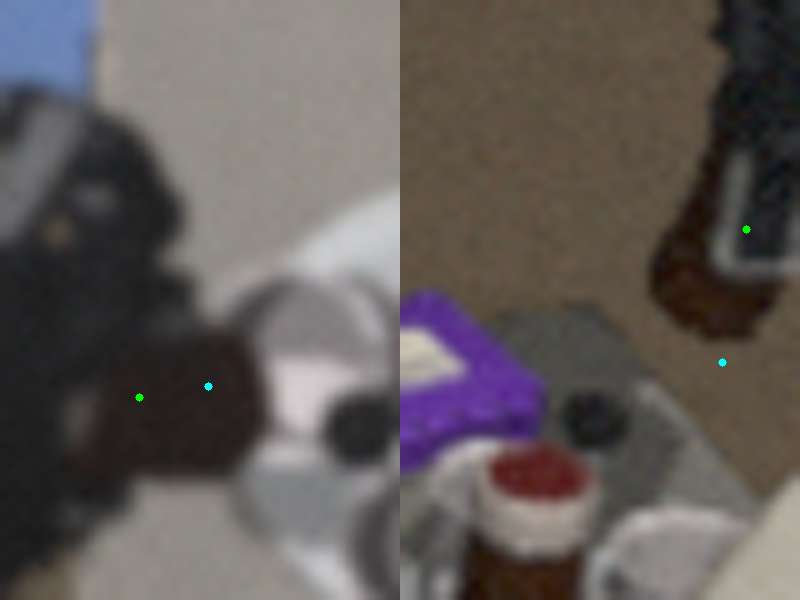

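The vial rode up about 20 mm in the pads on the knob and is slightly tilted. I'll set it back on its clear spot on the table and regrip it properly.

```bash
python3 - <<'E'
from plan import *
P,R=start()
P,R=go(P,R,[.4707,.2813,.28],R,0)
P,R=go(P,R,[.4173,-.2653,.28],down(-80),0)
P,R=go(P,R,[.4173,-.2653,.05],R,0)
E
```

```text
t 6.78 [0.471  0.2816 0.1488] y-angle -20.4 zax [-0.002 -0.001 -1.   ] w 0.407 grip 30.8 F [-0.1 -0.1 -1.2] q [0.49, 0.09, 1.96, -0.0, 1.09, 0.85]
4 x [np.float64(0.0), np.float64(0.0), np.float64(0.0), np.float64(-0.0001), np.float64(-0.0001), np.float64(-0.0328), 0]
14 rows
[-0.0, 0.01, 4.26, -0.0379, 0.0101, 0.0, 0.0],
[-0.0, 0.01, 4.26, -0.0371, 0.0128, 0.0, 0.0],
[-0.0, 0.01, 4.26, -0.036, 0.0156, 0.0, 0.0],
[-0.0, 0.01, 4.26, -0.0348, 0.0182, 0.0, 0.0],
[-0.0, 0.01, 4.26, -0.0333, 0.0207, 0.0, 0.0],
[-0.0, 0.01, 4.26, -0.0317, 0.0231, 0.0, 0.0],
[-0.0, 0.01, 4.26, -0.0299, 0.0254, 0.0, 0.0],
[-0.0, 0.01, 4.26, -0.0279, 0.0276, 0.0, 0.0],
[-0.0, 0.01, 4.26, -0.0258, 0.0296, 0.0, 0.0],
[-0.0, 0.01, 4.26, -0.0235, 0.0314, 0.0, 0.0],
[-0.0, 0.01, 4.26, -0.0211, 0.033, 0.0, 0.0],
[-0.0, 0.01, 4.26, -0.0186, 0.0345, 0.0, 0.0],
[-0.0, 0.01, 4.26, -0.016, 0.0358, 0.0, 0.0],
[-0.0, 0.01, 4.26, -0.0133, 0.0369, 0.0, 0.0]
6 x [np.float64(0.0), np.float64(0.0), np.float64(0.0), np.float64(0.0), np.float64(0.0), np.float64(0.0383), 0]
```

Call:
drive_tool(rows=[[0, 0, 0, 0, 0, -0.033, 0], [0, 0, 0, 0, 0, -0.033, 0], [0, 0, 0, 0, 0, -0.033, 0], [0, 0, 0, 0, 0, -0.033, 0], [0, 0, 4.26, -0.0379, 0.0101, 0, 0], [0, 0, 4.26, -0.0371, 0.0128, 0, 0], [0, 0, 4.26, -0.036, 0.0156, 0, 0], [0, 0, 4.26, -0.0348, 0.0182, 0, 0]])

```text
time: 7.45
tool_pos: [0.4558, 0.1245, 0.2817]
tcp_rot: [2.819, 1.387, -0.0]
wrist_force: [-0.5, -0.4, -0.9]
width: 0.406
grip_force: 30.8
```

Call:
drive_tool(rows=[[0, 0, 4.26, -0.0333, 0.0207, 0, 0], [0, 0, 4.26, -0.0317, 0.0231, 0, 0], [0, 0, 4.26, -0.0299, 0.0254, 0, 0], [0, 0, 4.26, -0.0279, 0.0276, 0, 0], [0, 0, 4.26, -0.0258, 0.0296, 0, 0], [0, 0, 4.26, -0.0235, 0.0314, 0, 0], [0, 0, 4.26, -0.0211, 0.033, 0, 0], [0, 0, 4.26, -0.0186, 0.0345, 0, 0]])

```text
time: 8.12
tool_pos: [0.425, -0.1883, 0.2816]
tcp_rot: [-3.102, -0.498, 0.0]
wrist_force: [-0.6, 0.7, -0.6]
width: 0.41
grip_force: 30.7
```

Call:
drive_tool(rows=[[0, 0, 4.26, -0.016, 0.0358, 0, 0], [0, 0, 4.26, -0.0133, 0.0369, 0, 0], [0, 0, 0, 0, 0, 0.038, 0], [0, 0, 0, 0, 0, 0.038, 0], [0, 0, 0, 0, 0, 0.038, 0], [0, 0, 0, 0, 0, 0.038, 0], [0, 0, 0, 0, 0, 0.038, 0], [0, 0, 0, 0, 0, 0.03, 0]])

```text
time: 8.78
tool_pos: [0.4163, -0.2635, 0.0586]
tcp_rot: [-3.128, -0.271, 0.004]
wrist_force: [0.5, -0.1, -0.9]
width: 0.414
grip_force: 30.7
```

Call:
drive_tool(rows=[[0, 0, 0, 0, 0, 0.005, 0], [0, 0, 0, 0, 0, 0.005, 0], [0, 0, 0, 0, 0, 0, 0], [0, 0, 0, 0, 0, 0, 0]], force=20)

```text
time: 9.12
tool_pos: [0.4197, -0.2655, 0.0538]
tcp_rot: [3.128, 0.272, 0.004]
wrist_force: [-0.1, 0.2, 0.7]
width: 0.41
grip_force: 30.7
```

Call:
drive_tool(rows=[[0, 0, 0, 0, 0, 0.005, 0], [0, 0, 0, 0, 0, 0.005, 0], [0, 0, 0, 0, 0, 0, 0], [0, 0, 0, 0, 0, 0, 0]])

```text
time: 9.45
tool_pos: [0.4182, -0.2645, 0.0422]
tcp_rot: [3.13, 0.272, 0.0]
wrist_force: [-0.4, -0.7, -0.4]
width: 0.412
grip_force: 30.7
```

```bash
python3 - <<'E'
from plan import *
P,R=start()
p=read_camera("side");save(p,"s5.png")
l,t=170,150;im=cv2.cvtColor(p["color"],cv2.COLOR_RGB2BGR)[t:t+70,l:l+70]
im=cv2.resize(im,(600,600),interpolation=cv2.INTER_CUBIC)
for z in(0,-.021,-.0426):
    u=(proj(p,P+[0,0,z])-[l,t]+.5)*600/70;cv2.circle(im,tuple(int(v) for v in u),4,(0,255,0),-1)
cv2.imwrite("pics/c6.png",im)
E
```

```text
t 9.45 [ 0.4182 -0.2645  0.0422] y-angle -80.1 zax [ 0. -0. -1.] w 0.412 grip 30.7 F [-0.4 -0.7 -0.4] q [-0.61, 0.13, 2.15, -0.0, 0.86, 0.78]
```

View pics/c6.png

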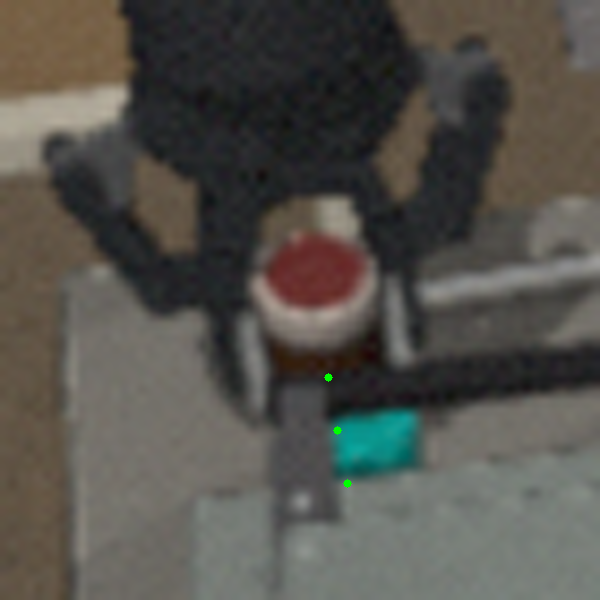

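Call:
drive_tool(rows=[[0, 0, 0, 0, 0, 0.003, 0], [0, 0, 0, 0, 0, 0.003, 0], [0, 0, 0, 0, 0, 0, 0], [0, 0, 0, 0, 0, 0, 0]])

```text
time: 9.83
tool_pos: [0.4178, -0.2643, 0.0355]
tcp_rot: [-3.129, -0.272, 0.001]
wrist_force: [-0.4, 0.0, -0.6]
width: 0.409
grip_force: 30.7
```

Call:
drive_tool(rows=[[0, 0, 0, 0, 0, 0.003, 0], [0, 0, 0, 0, 0, 0.003, 0], [0, 0, 0, 0, 0, 0, 0], [0, 0, 0, 0, 0, 0, 0]])

```text
time: 10.17
tool_pos: [0.4184, -0.2647, 0.03]
tcp_rot: [3.129, 0.272, 0.001]
wrist_force: [0.6, 0.0, 1.2]
width: 0.41
grip_force: 31.0
```

Call:
drive_tool(rows=[[0, 0, 0, 0, 0, 0.002, 0], [0, 0, 0, 0, 0, 0.002, 0], [0, 0, 0, 0, 0, 0, 0], [0, 0, 0, 0, 0, 0, 0]])

```text
time: 10.5
tool_pos: [0.4193, -0.265, 0.0289]
tcp_rot: [3.129, 0.272, 0.002]
wrist_force: [-4.6, 5.3, 23.3]
width: 0.409
grip_force: 33.4
```

Call:
drive_tool(rows=[[0, 0, 0, 0, 0, -0.002, 0], [0, 0, 0, 0, 0, 0, 0.46], [0, 0, 0, 0, 0, 0, 0.5], [0, 0, 0, 0, 0, 0, 0.6], [0, 0, 0, 0, 0, 0, 0.8], [0, 0, 0, 0, 0, 0, 1], [0, 0, 0, 0, 0, 0, 1], [0, 0, 0, 0, 0, 0, 1]])

```text
time: 11.17
tool_pos: [0.418, -0.2644, 0.0276]
tcp_rot: [-3.129, -0.272, 0.001]
wrist_force: [-0.6, -0.5, -0.1]
width: 1.0
grip_force: 0.0
```

Call:
drive_tool(rows=[[0, 0, 0, 0, 0, -0.005, 1], [0, 0, 0, 0, 0, -0.006, 1], [0, 0, 0, 0, 0, 0, 1], [0, 0, 0, 0, 0, 0, 1]])

```text
time: 11.5
tool_pos: [0.4188, -0.265, 0.0398]
tcp_rot: [3.129, 0.272, 0.002]
wrist_force: [-0.1, 0.4, 0.5]
width: 0.996
grip_force: 0.0
```

```bash
python3 - <<'E'
from plan import *
from m import *
P,R=start()
E
```

```text
88 [379.42 264.7 ] [ 0.4145 -0.1554  0.079 ]
87 [217.24 233.57] [0.4813 0.2254 0.086 ]
side 36 [246.83 175.92] [ 0.4165 -0.1575  0.079 ]
side 17 [255.47 177.65] [ 0.4302 -0.1367  0.079 ]
side 22 [378.68 161.  ] [0.4478 0.2091 0.086 ]
side 35 [388.31 167.03] [0.4827 0.2229 0.086 ]
t 11.60 [ 0.4183 -0.2646  0.0392] y-angle -80.1 zax [ 0. -0. -1.] w 0.997 grip 0.0 F [-0.4  0.9 -0.4] q [-0.61, 0.13, 2.15, -0.0, 0.85, 0.78]
```

```bash
python3 - <<'E'
from m import *
print("big")
for a,c in red(s,(180,150,240,200)): print("side",a,c,atz(s,c,.079).round(4))
l,t,r,b=185,160,232,204
c=s["color"][t:b:2,l:r].astype(int)
for row in c:
    print("".join("R" if v[0]>90 and v[0]>1.7*v[1] else "T" if v[1]>1.4*v[0] and v[1]>90 else "b" if v[0]>1.5*v[2] and v.sum()<150 else "#" if v.sum()<130 else "W" if v.min()>150 else "w" if v.min()>120 else "." for v in row))
print([(round(m["score"],2),m["bbox"]) for m in masks_of(s,"vial_a")])
print([(round(m["score"],2),m["bbox"]) for m in masks_of(p,"vial_a")])
E
```

```text
87 [379.41 264.64] [ 0.4147 -0.1554  0.079 ]
85 [217.24 233.58] [0.4813 0.2254 0.086 ]
side 21 [205.71 181.81] [ 0.4159 -0.2644  0.079 ]
side 35 [246.94 175.94] [ 0.4167 -0.1572  0.079 ]
side 17 [255.47 177.65] [ 0.4302 -0.1367  0.079 ]
side 19 [378.16 160.84] [0.4467 0.208  0.086 ]
side 35 [388.31 167.03] [0.4827 0.2229 0.086 ]
big
side 21 [205.71 181.81] [ 0.4159 -0.2644  0.079 ]
.############.####################........###..
..###############################........#####.
....############################..........#####
..#.###############################.......#####
...##################################......####
...####.######.#######################.#....###
.#################.######.......#############..
.#####.############......www........#######....
#####.####.............wwww.........##...#.....
#########..............................w.#.....
######...........bbbb.RRR............#....#....
####...........b..RRRRRR....................www
###............w........ww...wwwwwww..#...#....
##.............wwwwwwwww..............#........
#..w.............wwwwww....b...................
##.............bb......bbbbb...................
.#..w...........bbbbbbbbbbbb#...........#######
..#..............##...#########################
................#......#################.......
.......................##....TTTTT.............
........................TTTTTTTTTT.............
........................TTTTTTTTT..............
[(0.71, [238.9, 173.8, 258.1, 199.2]), (0.68, [199.9, 175.6, 212.4, 195.9]), (0.53, [381.9, 160.9, 394.3, 186.8]), (0.5, [253.6, 190.8, 271.1, 218.8]), (0.31, [371.9, 158.6, 406.7, 198.1])]
[(0.83, [210.9, 227.1, 231.9, 239.9]), (0.77, [369.1, 249.7, 387.2, 272.1]), (0.52, [411.6, 227.3, 432.3, 241.4]), (0.47, [358.8, 219.2, 374.8, 232.7]), (0.43, [373.1, 114.9, 450.6, 210.5])]
```

The vial stands upright in its spot (cap at side pixel (206,182)). Regrip.

Call:
drive_tool(rows=[[0, 0, 0, -0.001, 0, -0.002, 1], [0, 0, 0, 0, 0, 0, 0.5], [0, 0, 0, 0, 0, 0, 0], [0, 0, 0, 0, 0, 0, 0], [0, 0, 0, 0, 0, 0, 0], [0, 0, 0, 0, 0, 0, 0], [0, 0, 0, 0, 0, 0, 0], [0, 0, 0, 0, 0, 0, 0]], force=30)

```text
time: 12.47
tool_pos: [0.4172, -0.2647, 0.041]
tcp_rot: [3.13, 0.272, 0.0]
wrist_force: [0.1, 0.0, 1.0]
width: 0.413
grip_force: 30.0
```

Call:
drive_tool(rows=[[0, 0, 0, 0, 0, -0.01, 0], [0, 0, 0, 0, 0, -0.03, 0], [0, 0, 0, 0, 0, -0.04, 0], [0, 0, 0, 0, 0, -0.04, 0], [0, 0, 0, 0, 0, -0.04, 0], [0, 0, 0, 0, 0, -0.04, 0], [0, 0, 0, 0, 0, -0.04, 0], [0, 0, 0, 0, 0, 0, 0]])

```text
time: 13.13
tool_pos: [0.421, -0.2673, 0.2918]
tcp_rot: [3.119, 0.271, 0.02]
wrist_force: [1.4, 0.0, 0.7]
width: 0.409
grip_force: 30.1
```

Call:
drive_tool(rows=[[0, 0, 0, 0, 0, 0, 0], [0, 0, 0, 0, 0, 0, 0]])

```text
time: 13.3
tool_pos: [0.417, -0.2645, 0.2812]
tcp_rot: [3.129, 0.272, 0.001]
wrist_force: [-0.4, 0.0, -0.8]
width: 0.407
grip_force: 30.1
```

```bash
python3 - <<'E'
from plan import *
P,R=start()
P,R=go(P,R,[.4722,.2825,.28],down(-20),0)
E
```

```text
t 13.30 [ 0.417  -0.2645  0.2812] y-angle -80.1 zax [ 0. -0. -1.] w 0.407 grip 30.1 F [-0.4  0.  -0.8] q [-0.62, -0.11, 1.92, 0.0, 1.34, 0.78]
14 rows
[0.0, -0.0, -4.29, 0.0106, -0.0378, 0.0001, 0.0],
[0.0, -0.0, -4.29, 0.0134, -0.0369, 0.0001, 0.0],
[0.0, -0.0, -4.29, 0.0162, -0.0358, 0.0001, 0.0],
[0.0, -0.0, -4.29, 0.0188, -0.0345, 0.0001, 0.0],
[0.0, -0.0, -4.29, 0.0213, -0.033, 0.0001, 0.0],
[0.0, -0.0, -4.29, 0.0237, -0.0313, 0.0001, 0.0],
[0.0, -0.0, -4.29, 0.026, -0.0294, 0.0001, 0.0],
[0.0, -0.0, -4.29, 0.0281, -0.0274, 0.0001, 0.0],
[0.0, -0.0, -4.29, 0.0301, -0.0252, 0.0001, 0.0],
[0.0, -0.0, -4.29, 0.0319, -0.0229, 0.0001, 0.0],
[0.0, -0.0, -4.29, 0.0335, -0.0205, 0.0001, 0.0],
[0.0, -0.0, -4.29, 0.035, -0.0179, 0.0001, 0.0],
[0.0, -0.0, -4.29, 0.0362, -0.0152, 0.0001, 0.0],
[0.0, -0.0, -4.29, 0.0372, -0.0125, 0.0001, 0.0]
```

Call:
drive_tool(rows=[[0, 0, -4.29, 0.0106, -0.0378, 0, 0], [0, 0, -4.29, 0.0134, -0.0369, 0, 0], [0, 0, -4.29, 0.0162, -0.0358, 0, 0], [0, 0, -4.29, 0.0188, -0.0345, 0, 0], [0, 0, -4.29, 0.0213, -0.033, 0, 0], [0, 0, -4.29, 0.0237, -0.0313, 0, 0], [0, 0, -4.29, 0.026, -0.0294, 0, 0], [0, 0, -4.29, 0.0281, -0.0274, 0, 0]])

```text
time: 13.97
tool_pos: [0.4469, 0.0497, 0.2784]
tcp_rot: [-2.907, -1.188, 0.006]
wrist_force: [1.3, 0.2, 0.4]
width: 0.411
grip_force: 30.2
```

Call:
drive_tool(rows=[[0, 0, -4.29, 0.0301, -0.0252, 0, 0], [0, 0, -4.29, 0.0319, -0.0229, 0, 0], [0, 0, -4.29, 0.0335, -0.0205, 0, 0], [0, 0, -4.29, 0.035, -0.0179, 0, 0], [0, 0, -4.29, 0.0362, -0.0152, 0, 0], [0, 0, -4.29, 0.0372, -0.0125, 0, 0], [0, 0, 0, 0, 0, 0, 0], [0, 0, 0, 0, 0, 0, 0]])

```text
time: 14.63
tool_pos: [0.4707, 0.2834, 0.2778]
tcp_rot: [-2.57, -1.806, 0.009]
wrist_force: [-0.3, 0.7, -0.4]
width: 0.408
grip_force: 30.2
```

Call:
drive_tool(rows=[[0, 0, 0, 0, 0, 0.03, 0], [0, 0, 0, 0, 0, 0.04, 0], [0, 0, 0, 0, 0, 0.04, 0], [0, 0, 0, 0, 0, 0.02, 0], [0, 0, 0, 0, 0, 0, 0], [0, 0, 0, 0, 0, 0, 0], [0, 0, 0, 0, 0, 0, 0]])

```text
time: 15.22
tool_pos: [0.4732, 0.2818, 0.1521]
tcp_rot: [2.574, 1.8, 0.002]
wrist_force: [0.8, 0.2, -0.4]
width: 0.409
grip_force: 30.3
```

```bash
cat > tiltfit.py <<'E'
from plan import *
from scipy.optimize import minimize
P,R=start()
x,y,z=R.as_matrix().T
def brown(p):
    c=p["color"].astype(float);return (c.sum(2)<170)&(c[...,0]>1.35*c[...,2])
E
python3 - <<'E'
from tiltfit import *
for c,(l,t,r,b) in(("top",(165,215,215,262)),("side",(385,125,425,180))):
    p=read_camera(c);print(c,"tcp",proj(p,P).round(1),"bottom",proj(p,P-[0,0,.041]).round(1))
    m=brown(p)
    a=proj(p,P-[0,0,.041]+.018*x)
    ring=np.array([proj(p,P-[0,0,.041]+.018*np.array([np.cos(k),np.sin(k),0])) for k in np.linspace(0,6.28,60)]);print("bottom ring box",ring.min(0).round(1),ring.max(0).round(1))
    rgb=p["color"].astype(int)
    for v in range(t,b,1):print(v,"".join("b" if m[v,u] else "#" if rgb[v,u].sum()<140 else "W" if rgb[v,u].min()>130 else "." for u in range(l,r)))
E
```

```text
t 15.22 [0.4732 0.2818 0.1521] y-angle -20.1 zax [ 0.001  0.    -1.   ] w 0.409 grip 30.3 F [ 0.8  0.2 -0.4] q [0.49, 0.09, 1.96, -0.0, 1.09, 0.84]
top tcp [182.7 238.1] bottom [189.4 237.2]
bottom ring box [181.5 229.3] [197.2 245.1]
215 ............#######...WWWWWWWWWWWWWWWWWWWWWWWWWWWW
216 .............######....WWWWWWWWWWWWWWWWWWWWWWWWWWW
217 ...............#####...WWWWWWWWWWWWWWWWWWWWWWWWWWW
218 .........#......#####..WWWWWWWWWWWWWWWWWWWWWWWWWWW
219 .........##.....#####...WWWWWWWWWWWWWWWWWWWWWWWWWW
220 ...........#...######...WWWWWWWWWWWWWWWWWWWWWWWWWW
221 ............#########...WWWWWWWWWWWWWWWWWWWWWWWWWW
222 .......#...##########...WWWWWW.WWWWWWWWWWWWWWWWWWW
223 #....###...#########...WWWWWWWWWWWWWWWWWWWWWWWWWWW
224 ###################....WWWWWWWWWWWWWWWWWWWWWWWWWWW
225 ####################....WWWWWWWWWWWWWWWWWWWWWWWWWW
226 #####################....WWWWWWWWWWWWWWWWWWWWWWWWW
227 ######################...WWWWWWWWWWWWWWWWWWWWWWWWW
228 ######################...WWWWW.....WWWWWWWWWWWWWWW
229 #####################....WWWW........WWWWW.WWWWW..
230 ####################......W.........
[... 3582 characters left out ...]
..................WWWWWWW
165 ....b...........................WWWWWWWW
166 bb.bbb.........................WWWWWWWWW
167 bbbbbbbb......................WWWWWWWWWW
168 .bbbbbbb.....................WWWWWWWWWWW
169 ............................WWWWWWWWWWWW
170 .W.....W.........W.........WWWWWWWWWWWWW
171 WWWWWWWW.....WWWWWWWWWW....WWWWWWWWWWWWW
172 ..WWWWW.....WWWWWWWWWWWWW.WWWWWWWWWWWWWW
173 ..WW.W......WWWWWWWWWWWW.WWWWWWWWWWWWWWW
174 ..WWW......WW..WWWWWW...WWWWWWWWWWWWWWWW
175 .......b..WW...WWWWW....WWWWWWWWWWWWWWWW
176 bbbbbbbb..W...WWWWWW...WWWWWWWWWWWWWWWWW
177 bbbbbbbb.W...WWWWWWW..WWWWWWWWWWWWWWWWWW
178 bbbbbbbb.......WWWW..WWWWWWWWWWWWWWWWWWW
179 bbbbbbbb.........W...WWWWWWWWWWWWWWWWWWW
```

The held vial is upright, but the cameras place it about (-3, -3) mm off its intended position. I'll correct by +3.5/+1 mm in the tool axes and lower it partway.

Call:
drive_tool(rows=[[0, 0, 0, 0.0035, 0.001, 0, 0], [0, 0, 0, 0, 0, 0.02, 0], [0, 0, 0, 0, 0, 0.02, 0], [0, 0, 0, 0, 0, 0.01, 0], [0, 0, 0, 0, 0, 0.008, 0], [0, 0, 0, 0, 0, 0.006, 0], [0, 0, 0, 0, 0, 0, 0], [0, 0, 0, 0, 0, 0, 0]])

```text
time: 15.98
tool_pos: [0.4748, 0.2855, 0.0873]
tcp_rot: [2.573, 1.802, 0.001]
wrist_force: [0.3, -0.5, -0.5]
width: 0.408
grip_force: 30.3
```

Call:
drive_tool(rows=[[0, 0, 0, 0, 0, 0.004, 0], [0, 0, 0, 0, 0, 0.004, 0], [0, 0, 0, 0, 0, 0, 0], [0, 0, 0, 0, 0, 0, 0]])

```text
time: 16.32
tool_pos: [0.4757, 0.2866, 0.0799]
tcp_rot: [-2.573, -1.801, -0.006]
wrist_force: [0.8, 4.2, 0.5]
width: 0.411
grip_force: 30.5
```

Call:
drive_tool(rows=[[0, 0, 0, 0.0015, 0, 0, 0], [0, 0, 0, 0, 0, 0, 0], [0, 0, 0, 0, 0, 0, 0]])

```text
time: 16.57
tool_pos: [0.4757, 0.287, 0.0796]
tcp_rot: [2.573, 1.802, 0.002]
wrist_force: [1.8, 1.8, 2.9]
width: 0.408
grip_force: 30.7
```

Call:
drive_tool(rows=[[0, 0, 0, 0.001, 0.001, 0, 0], [0, 0, 0, 0, 0, 0.003, 0], [0, 0, 0, 0, 0, 0.003, 0], [0, 0, 0, 0, 0, 0, 0], [0, 0, 0, 0, 0, 0, 0]])

```text
time: 16.98
tool_pos: [0.4759, 0.2872, 0.0723]
tcp_rot: [-2.573, -1.802, 0.001]
wrist_force: [0.0, 2.6, -1.1]
width: 0.407
grip_force: 30.5
```

Call:
drive_tool(rows=[[0, 0, 0, 0.0005, 0, 0.003, 0], [0, 0, 0, 0.0005, 0, 0.003, 0], [0, 0, 0, 0, 0, 0.003, 0], [0, 0, 0, 0, 0, 0.003, 0], [0, 0, 0, 0, 0, 0, 0], [0, 0, 0, 0, 0, 0, 0]])

```text
time: 17.48
tool_pos: [0.476, 0.2876, 0.0601]
tcp_rot: [2.573, 1.802, -0.003]
wrist_force: [-0.7, 0.6, -0.2]
width: 0.409
grip_force: 30.4
```

Call:
drive_tool(rows=[[0, 0, 0, 0, 0, 0.003, 0], [0, 0, 0, 0, 0, 0.003, 0], [0, 0, 0, 0, 0, 0.003, 0], [0, 0, 0, 0, 0, 0.002, 0], [0, 0, 0, 0, 0, 0, 0], [0, 0, 0, 0, 0, 0, 0]])

```text
time: 17.98
tool_pos: [0.4764, 0.2881, 0.0496]
tcp_rot: [-2.573, -1.802, 0.001]
wrist_force: [-0.1, -0.3, 0.7]
width: 0.412
grip_force: 30.4
```

Call:
drive_tool(rows=[[0, 0, 0, 0, 0, 0.001, 0], [0, 0, 0, 0, 0, 0.001, 0], [0, 0, 0, 0, 0, 0, 0], [0, 0, 0, 0, 0, 0, 0]])

```text
time: 18.32
tool_pos: [0.4767, 0.2883, 0.048]
tcp_rot: [2.573, 1.802, 0.0]
wrist_force: [-1.0, -0.1, -0.6]
width: 0.413
grip_force: 30.5
```

Call:
drive_tool(rows=[[0, 0, 0, 0, 0, 0.001, 0], [0, 0, 0, 0, 0, 0, 0], [0, 0, 0, 0, 0, 0, 0.45], [0, 0, 0, 0, 0, 0, 0.55], [0, 0, 0, 0, 0, 0, 0.65], [0, 0, 0, 0, 0, 0, 0.65], [0, 0, 0, 0, 0, 0, 0.65]])

```text
time: 18.9
tool_pos: [0.4765, 0.2882, 0.0467]
tcp_rot: [-2.573, -1.802, 0.0]
wrist_force: [0.0, 0.9, -0.3]
width: 0.648
grip_force: 0.0
```

Call:
drive_tool(rows=[[0, 0, 0, 0, 0, -0.01, 0.65], [0, 0, 0, 0, 0, -0.02, 0.65], [0, 0, 0, 0, 0, -0.04, 0.65], [0, 0, 0, 0, 0, -0.04, 0.65], [0, 0, 0, 0, 0, -0.04, 0.65], [0, 0, 0, 0, 0, -0.04, 0.65], [0, 0, 0, 0, 0, -0.03, 1]])

```text
time: 19.48
tool_pos: [0.4774, 0.2886, 0.2719]
tcp_rot: [2.573, 1.802, 0.008]
wrist_force: [0.3, 0.8, -1.0]
width: 0.771
grip_force: 0.0
```

Call:
drive_tool(rows=[[0, 0, 0, 0, 0, 0, 1], [0, 0, 0, 0, 0, 0, 1]])

```text
time: 19.65
tool_pos: [0.4781, 0.289, 0.2709]
tcp_rot: [2.573, 1.801, 0.011]
wrist_force: [-0.3, -1.5, -0.7]
width: 0.999
grip_force: 0.0
```

```bash
python3 - <<'E'
from plan import *
P,R=start()
P,R=go(P,R,[.4160,-.1563,.26],down(-80),1)
from m import *
for a,c in red(s,(395,155,425,185)): print("cup1 side",a,c,atz(s,c,.086).round(4))
for a,c in red(p,(185,220,207,250)): print("cup1 top",a,c,atz(p,c,.086).round(4))
E
```

```text
t 19.65 [0.4781 0.289  0.2709] y-angle -20.0 zax [ 0.006  0.003 -1.   ] w 0.999 grip 0.0 F [-0.3 -1.5 -0.7] q [0.5, 0.02, 1.81, 0.0, 1.31, 0.85]
12 rows
[0.01, -0.03, 5.0, -0.0366, 0.0078, 0.0008, 1.0],
[0.01, -0.03, 5.0, -0.0358, 0.011, 0.0008, 1.0],
[0.01, -0.03, 5.0, -0.0347, 0.0141, 0.0008, 1.0],
[0.01, -0.03, 5.0, -0.0334, 0.017, 0.0008, 1.0],
[0.01, -0.03, 5.0, -0.0318, 0.0199, 0.0008, 1.0],
[0.01, -0.03, 5.0, -0.0299, 0.0226, 0.0008, 1.0],
[0.01, -0.03, 5.0, -0.0278, 0.0251, 0.0009, 1.0],
[0.01, -0.03, 5.0, -0.0255, 0.0274, 0.0009, 1.0],
[0.01, -0.03, 5.0, -0.023, 0.0296, 0.0009, 1.0],
[0.01, -0.03, 5.0, -0.0204, 0.0314, 0.0009, 1.0],
[0.01, -0.03, 5.0, -0.0176, 0.0331, 0.0009, 1.0],
[0.01, -0.03, 5.0, -0.0146, 0.0345, 0.0009, 1.0]
86 [379.37 264.69] [ 0.4145 -0.1553  0.079 ]
88 [217.5 233.5] [0.4815 0.2248 0.086 ]
side 36 [246.83 175.92] [ 0.4165 -0.1575  0.079 ]
side 17 [255.47 177.65] [ 0.4302 -0.1367  0.079 ]
side 16 [378.94 160.56] [0.4459 0.2107 0.086 ]
side 35 [388.2  167.03] [0.4826 0.2226 0.086 ]
cup1 side 32 [405.75 162.56] [0.4745 0.28   0.086 ]
cup1 top 92 [192.89 236.23] [0.4742 0.2824 0.086 ]
```

Vial 1 is seated: both cameras agree with its cap at 86 mm, and vial_c hasn't moved. Now vial A.

Call:
drive_tool(rows=[[0, 0, 5, -0.0366, 0.0078, 0, 1], [0, 0, 5, -0.0358, 0.011, 0, 1], [0, 0, 5, -0.0347, 0.0141, 0, 1], [0, 0, 5, -0.0334, 0.017, 0, 1], [0, 0, 5, -0.0318, 0.0199, 0, 1], [0, 0, 5, -0.0299, 0.0226, 0, 1], [0, 0, 5, -0.0278, 0.0251, 0, 1], [0, 0, 5, -0.0255, 0.0274, 0, 1]])

```text
time: 20.42
tool_pos: [0.4331, -0.01, 0.2644]
tcp_rot: [-3.035, -0.807, 0.007]
wrist_force: [0.4, 0.2, -0.1]
width: 1.004
grip_force: 0.0
```

Call:
drive_tool(rows=[[0, 0, 5, -0.023, 0.0296, 0, 1], [0, 0, 5, -0.0204, 0.0314, 0, 1], [0, 0, 5, -0.0176, 0.0331, 0, 1], [0, 0, 5, -0.0146, 0.0345, 0, 1], [0, 0, 0, 0, 0, 0.04, 1], [0, 0, 0, 0, 0, 0.04, 1], [0, 0, 0, 0, 0, 0.03, 1], [0, 0, 0, 0, 0, 0, 1]])

```text
time: 21.08
tool_pos: [0.4073, -0.1545, 0.1478]
tcp_rot: [-3.121, -0.271, 0.024]
wrist_force: [-1.3, 0.6, -0.9]
width: 0.998
grip_force: 0.0
```

Call:
drive_tool(rows=[[0, 0, 0, 0, 0, 0, 1], [0, 0, 0, 0, 0, 0, 1], [0, 0, 0, 0, 0, 0, 1]])

```text
time: 21.33
tool_pos: [0.4161, -0.1575, 0.159]
tcp_rot: [3.128, 0.275, 0.005]
wrist_force: [0.6, -0.4, -0.1]
width: 0.997
grip_force: 0.0
```

```bash
python3 - <<'E'
from plan import *
P,R=start()
P,R=go(P,R,[.4158,-.1563,.041],down(-80),1,6)
E
```

```text
t 21.33 [ 0.4161 -0.1575  0.159 ] y-angle -80.0 zax [ 0.003 -0.001 -1.   ] w 0.997 grip 0.0 F [ 0.6 -0.4 -0.1] q [-0.42, -0.12, 2.16, 0.0, 1.11, 0.98]
6 x [np.float64(0.02), np.float64(-0.03), np.float64(0.01), np.float64(-0.0001), np.float64(-0.0002), np.float64(0.0197), 1]
```

Call:
drive_tool(rows=[[0, 0, 0, 0, -0.001, 0.03, 1], [0, 0, 0, 0, 0, 0.03, 1], [0, 0, 0, 0, 0, 0.03, 1], [0, 0, 0, 0, 0, 0.016, 1], [0, 0, 0, 0, 0, 0.01, 1], [0, 0, 0, 0, 0, 0, 1], [0, 0, 0, 0, 0, 0, 1], [0, 0, 0, 0, 0, 0, 1]])

```text
time: 22.0
tool_pos: [0.4163, -0.1568, 0.0429]
tcp_rot: [3.128, 0.274, 0.005]
wrist_force: [0.7, -0.5, -0.0]
width: 0.998
grip_force: 0.0
```

Call:
drive_tool(rows=[[0, 0, 0, 0, 0, 0, 0.5], [0, 0, 0, 0, 0, 0, 0], [0, 0, 0, 0, 0, 0, 0], [0, 0, 0, 0, 0, 0, 0], [0, 0, 0, 0, 0, 0, 0], [0, 0, 0, 0, 0, 0, 0], [0, 0, 0, 0, 0, 0, 0]], force=30)

```text
time: 22.58
tool_pos: [0.4148, -0.1563, 0.0415]
tcp_rot: [3.129, 0.274, 0.001]
wrist_force: [-1.3, 0.6, 5.1]
width: 0.408
grip_force: 29.7
```

Call:
drive_tool(rows=[[0, 0, 0, 0, 0, -0.01, 0], [0, 0, 0, 0, 0, -0.03, 0], [0, 0, 0, 0, 0, -0.04, 0], [0, 0, 0, 0, 0, -0.04, 0], [0, 0, 0, 0, 0, -0.04, 0], [0, 0, 0, 0, 0, -0.04, 0], [0, 0, 0, 0, 0, -0.03, 0], [0, 0, 0, 0, 0, 0, 0]])

```text
time: 23.25
tool_pos: [0.4179, -0.1576, 0.2793]
tcp_rot: [3.123, 0.273, 0.019]
wrist_force: [1.3, -0.9, -0.4]
width: 0.405
grip_force: 30.3
```

Call:
drive_tool(rows=[[0, 0, 0, 0, 0, 0, 0], [0, 0, 0, 0, 0, 0, 0], [0, 0, 0, 0, 0, 0, 0]])

```text
time: 23.5
tool_pos: [0.413, -0.1555, 0.2688]
tcp_rot: [-3.128, -0.274, 0.005]
wrist_force: [-0.3, -0.3, -1.4]
width: 0.409
grip_force: 30.3
```

```bash
python3 - <<'E'
from plan import *
P,R=start()
P,R=go(P,R,[.4253,.2445,.272],down(-80),0)
E
```

```text
t 23.50 [ 0.413  -0.1555  0.2688] y-angle -80.0 zax [-0.003  0.002 -1.   ] w 0.409 grip 30.3 F [-0.3 -0.3 -1.4] q [-0.42, -0.21, 2.02, 0.0, 1.33, 0.98]
11 x [np.float64(-0.01), np.float64(0.02), np.float64(-0.0), np.float64(0.0074), np.float64(-0.0356), np.float64(-0.0002), 0]
```

Call:
drive_tool(rows=[[0, 0, 0, 0.0075, -0.0357, 0, 0], [0, 0, 0, 0.0075, -0.0357, 0, 0], [0, 0, 0, 0.0075, -0.0357, 0, 0], [0, 0, 0, 0.0075, -0.0357, 0, 0], [0, 0, 0, 0.0075, -0.0357, 0, 0], [0, 0, 0, 0.0075, -0.0357, 0, 0], [0, 0, 0, 0.0075, -0.0357, 0, 0], [0, 0, 0, 0.0075, -0.0357, 0, 0]])

```text
time: 24.17
tool_pos: [0.4222, 0.1371, 0.2686]
tcp_rot: [3.129, 0.274, -0.006]
wrist_force: [0.6, -0.6, -0.9]
width: 0.405
grip_force: 30.4
```

Call:
drive_tool(rows=[[0, 0, 0, 0.0075, -0.0357, 0, 0], [0, 0, 0, 0.0075, -0.0357, 0, 0], [0, 0, 0, 0.0075, -0.0357, 0, 0], [0, 0, 0, 0, 0, 0, 0], [0, 0, 0, 0, 0, 0.03, 0], [0, 0, 0, 0, 0, 0.04, 0], [0, 0, 0, 0, 0, 0.04, 0], [0, 0, 0, 0, 0, 0.01, 0]])

```text
time: 24.83
tool_pos: [0.4214, 0.2418, 0.1424]
tcp_rot: [3.124, 0.274, -0.022]
wrist_force: [-0.8, -0.8, -2.3]
width: 0.407
grip_force: 30.6
```

Call:
drive_tool(rows=[[0, 0, 0, 0, 0, 0, 0], [0, 0, 0, 0, 0, 0, 0], [0, 0, 0, 0, 0, 0, 0], [0, 0, 0, 0, 0, 0, 0]])

```text
time: 25.17
tool_pos: [0.4294, 0.2458, 0.1537]
tcp_rot: [-3.128, -0.273, -0.007]
wrist_force: [1.1, -0.2, -0.5]
width: 0.409
grip_force: 30.6
```

```bash
python3 - <<'E'
from tiltfit import *
for c,(l,t,r,b) in(("top",(185,240,225,275)),("side",(355,125,410,170))):
    p=read_camera(c)
    m=brown(p)
    ring=np.array([proj(p,P-[0,0,.0415]+.018*np.array([np.cos(k),np.sin(k),0])) for k in np.linspace(0,6.28,60)]);print("bottom ring box",ring.min(0).round(1),ring.max(0).round(1))
    rgb=p["color"].astype(int)
    print(c,"cols from",l)
    for v in range(t,b,1):print(v,"".join("b" if m[v,u] else "#" if rgb[v,u].sum()<140 else "W" if rgb[v,u].min()>130 else "." for u in range(l,r)))
E
```

```text
t 25.17 [0.4294 0.2458 0.1537] y-angle -80.0 zax [ 0.004  0.002 -1.   ] w 0.409 grip 30.6 F [ 1.1 -0.2 -0.5] q [0.47, -0.02, 2.07, -0.0, 1.09, 1.87]
bottom ring box [196.4 248.9] [212.3 264.9]
top cols from 185
240 W................######.................
241 W............W..########................
242 WW..............#########...............
243 WWW...............######...WW...........
244 WWWW..W............####..WWWWW..........
245 WWWWWWW.............##...WWWWW..........
246 W.W.WW...................WWW............
247 W.WWWWW.................................
248 ..WWWWW.............WWW.................
249 ...WWW..................................
250 ....WW............................WWW...
251 #................####.............WWW...
252 ##...........##b#####.##...........WWW..
253 ###........#########....#..........WWW..
254 #####....##########.....#..........WWW..
255 ####################...............WWW..
256 ###################................WWW..
257 ##################.............WWW.WWW..
258 ################...............WWWWWWW..
259 ##############................
[... 2748 characters left out ...]
.W......................................
159 ............WWWW.......................................
160 .....................................####..............
161 ....................................######..........b..
162 ....................................######.............
163 .....................................#####.............
164 ..........................WWW.........##..........b....
165 .........................WWWW..........................
166 .......................WWWW...b..b...............W.WWWW
167 .......................WWW....bb...b.............WWWWWW
168 .......................W.........b.bb..................
169 .......................W...............W....#..........
```

Call:
drive_tool(rows=[[0, 0, 0, 0, 0.0015, 0, 0], [0, 0, 0, 0, 0, 0.02, 0], [0, 0, 0, 0, 0, 0.02, 0], [0, 0, 0, 0, 0, 0.012, 0], [0, 0, 0, 0, 0, 0.01, 0], [0, 0, 0, 0, 0, 0.004, 0], [0, 0, 0, 0, 0, 0, 0], [0, 0, 0, 0, 0, 0, 0]])

```text
time: 25.93
tool_pos: [0.428, 0.2437, 0.0853]
tcp_rot: [-3.129, -0.274, -0.001]
wrist_force: [0.2, 0.4, -0.4]
width: 0.405
grip_force: 30.6
```

Call:
drive_tool(rows=[[0, 0, 0, 0, 0, 0.003, 0], [0, 0, 0, 0, 0, 0, 0], [0, 0, 0, 0, 0, 0, 0]])

```text
time: 26.18
tool_pos: [0.428, 0.2437, 0.0824]
tcp_rot: [-3.129, -0.274, -0.001]
wrist_force: [-1.3, 0.2, -0.9]
width: 0.409
grip_force: 30.6
```

Bottom at about z=0.041; I'll continue gently.

Call:
drive_tool(rows=[[0, 0, 0, 0, 0, 0.003, 0], [0, 0, 0, 0, 0, 0.002, 0], [0, 0, 0, 0, 0, 0, 0], [0, 0, 0, 0, 0, 0, 0]])

```text
time: 26.52
tool_pos: [0.4274, 0.2435, 0.0767]
tcp_rot: [3.13, 0.274, -0.001]
wrist_force: [0.3, -0.2, 0.0]
width: 0.41
grip_force: 30.6
```

Call:
drive_tool(rows=[[0, 0, 0, 0, 0, 0.003, 0], [0, 0, 0, 0, 0, 0.002, 0], [0, 0, 0, 0, 0, 0, 0], [0, 0, 0, 0, 0, 0, 0]])

```text
time: 26.85
tool_pos: [0.4274, 0.2435, 0.0716]
tcp_rot: [3.13, 0.274, -0.001]
wrist_force: [-0.7, -0.1, -0.8]
width: 0.407
grip_force: 30.6
```

Call:
drive_tool(rows=[[0, 0, 0, 0, 0, 0.003, 0], [0, 0, 0, 0, 0, 0.003, 0], [0, 0, 0, 0, 0, 0.003, 0], [0, 0, 0, 0, 0, 0.003, 0], [0, 0, 0, 0, 0, 0, 0], [0, 0, 0, 0, 0, 0, 0]])

```text
time: 27.35
tool_pos: [0.4274, 0.2435, 0.0595]
tcp_rot: [3.129, 0.274, -0.001]
wrist_force: [-0.1, 1.1, -0.7]
width: 0.411
grip_force: 30.6
```

Call:
drive_tool(rows=[[0, 0, 0, 0, 0, 0.003, 0], [0, 0, 0, 0, 0, 0.003, 0], [0, 0, 0, 0, 0, 0.003, 0], [0, 0, 0, 0, 0, 0, 0], [0, 0, 0, 0, 0, 0, 0]])

```text
time: 27.77
tool_pos: [0.4274, 0.2435, 0.0506]
tcp_rot: [3.13, 0.274, -0.001]
wrist_force: [-0.7, -0.2, -1.0]
width: 0.41
grip_force: 30.6
```

Call:
drive_tool(rows=[[0, 0, 0, 0, 0, 0.002, 0], [0, 0, 0, 0, 0, 0.001, 0], [0, 0, 0, 0, 0, 0, 0], [0, 0, 0, 0, 0, 0, 0.45], [0, 0, 0, 0, 0, 0, 0.55], [0, 0, 0, 0, 0, 0, 0.65], [0, 0, 0, 0, 0, 0, 0.65], [0, 0, 0, 0, 0, 0, 0.65]])

```text
time: 28.43
tool_pos: [0.4276, 0.2435, 0.0478]
tcp_rot: [3.13, 0.274, -0.0]
wrist_force: [0.3, -0.0, 0.4]
width: 0.651
grip_force: 0.0
```

Call:
drive_tool(rows=[[0, 0, 0, 0, 0, -0.01, 0.65], [0, 0, 0, 0, 0, -0.02, 0.65], [0, 0, 0, 0, 0, -0.04, 0.65], [0, 0, 0, 0, 0, -0.04, 0.65], [0, 0, 0, 0, 0, -0.04, 0.65], [0, 0, 0, 0, 0, -0.04, 0.65], [0, 0, 0, 0, 0, -0.04, 1], [0, 0, 0, 0, 0, 0, 1]])

```text
time: 29.1
tool_pos: [0.4319, 0.2457, 0.2889]
tcp_rot: [-3.123, -0.273, -0.025]
wrist_force: [1.6, 0.2, 1.2]
width: 0.907
grip_force: 0.0
```

Call:
drive_tool(rows=[[0, 0, 0, 0, 0, 0, 1], [0, 0, 0, 0, 0, 0, 1], [0, 0, 0, 0, 0, 0, 1]])

```text
time: 29.35
tool_pos: [0.4266, 0.243, 0.2764]
tcp_rot: [3.129, 0.274, -0.004]
wrist_force: [-1.3, -1.0, 0.5]
width: 1.003
grip_force: 0.0
```

```bash
python3 - <<'E'
from plan import *
P,R=start()
from m import *
for a,c in red(s,(370,155,425,190)): print("side",a,c,atz(s,c,.086).round(4))
for a,c in red(p,(185,220,240,270)): print("top",a,c,atz(p,c,.086).round(4))
E
```

```text
t 29.35 [0.4266 0.243  0.2764] y-angle -80.0 zax [-0.003 -0.001 -1.   ] w 1.003 grip 0.0 F [-1.3 -1.   0.5] q [0.47, -0.11, 1.93, 0.0, 1.33, 1.86]
89 [217.56 233.51] [0.4815 0.2247 0.086 ]
side 56 [251.52 178.34] [ 0.4307 -0.1473  0.079 ]
side 15 [377.   161.07] [0.447  0.2043 0.086 ]
side 34 [388.09 167.06] [0.4827 0.2222 0.086 ]
side 26 [386.54 156.08] [0.4296 0.2413 0.086 ]
side 30 [374.67 161.37] [0.4467 0.1973 0.086 ]
side 31 [405.77 162.65] [0.4749 0.2798 0.086 ]
side 34 [388.09 167.06] [0.4827 0.2222 0.086 ]
top 89 [217.56 233.51] [0.4815 0.2247 0.086 ]
top 92 [192.99 236.21] [0.4743 0.2822 0.086 ]
top 82 [208.35 256.44] [0.4278 0.2447 0.086 ]
```

All three vials are seated, with both cameras consistent at z=0.086. Next is the lid: refine the bar position and plan the approach (tool pitched 30° below horizontal).

```bash
cat > lid.py <<'E'
from plan import *
yw=np.radians(-2.5);xw=np.array([np.cos(yw),np.sin(yw),0]);yv=np.array([-np.sin(yw),np.cos(yw),0])
def pitch(deg,off=0): # tool z pitched deg below horizontal along xw
    a=np.radians(deg);z=np.cos(a)*xw+np.array([0,0,-np.sin(a)]);y=np.sin(a)*xw+np.array([0,0,np.cos(a)]);return Ro.from_matrix(np.c_[np.cross(y,z),y,z])
E
python3 - <<'E'
from lid import *
s=read_camera("side");p=read_camera("top")
rgb=s["color"].astype(int).sum(2)
# dark bar: per column, rows of dark pixels in side and top views
for q,cols,r0,r1,z in((s,range(204,252,6),180,210,.136),(p,range(391,440,6),196,214,.136)):
    g=q["color"].astype(float).sum(2)
    for u in cols:
        w=np.clip(200-g[r0:r1,u],0,None);v=(w*np.arange(r0,r1)).sum()/max(w.sum(),1);print(u,round(v,1),int(w.sum()),atz(q,(u,v),z).round(4))
bar=np.array([.554,-.223,.136]);d=pitch(30).apply([0,0,1])
P=np.array([.4275,.2435,.2778]);_,R=start()
P,R=go(P,R,[.42,-.20,.30],down(-2.5),1)
P,R=go(P,R,bar-.061*d,pitch(30),.5)
E
```

```text
204 196.4 47 [ 0.5532 -0.2707  0.136 ]
210 195.9 432 [ 0.555  -0.2576  0.136 ]
216 195.1 468 [ 0.5555 -0.2443  0.136 ]
222 194.2 448 [ 0.5554 -0.2308  0.136 ]
228 193.5 449 [ 0.5563 -0.2174  0.136 ]
234 192.9 457 [ 0.5577 -0.2039  0.136 ]
240 192.0 413 [ 0.5578 -0.1903  0.136 ]
246 194.9 95 [ 0.5723 -0.1787  0.136 ]
391 203.1 272 [ 0.5567 -0.1708  0.136 ]
397 203.5 335 [ 0.5559 -0.184   0.136 ]
403 204.0 359 [ 0.5551 -0.1972  0.136 ]
409 204.1 380 [ 0.5549 -0.2104  0.136 ]
415 204.5 383 [ 0.5543 -0.2236  0.136 ]
421 205.0 367 [ 0.5535 -0.2368  0.136 ]
427 204.5 341 [ 0.5547 -0.25    0.136 ]
433 205.9 186 [ 0.5519 -0.2632  0.136 ]
439 206.4 13 [ 0.551  -0.2763  0.136 ]
t 29.55 [0.4268 0.2431 0.2762] y-angle -80.0 zax [-0.003 -0.001 -1.   ] w 0.999 grip 0.0 F [ 0.   0.2 -0.6] q [0.47, -0.11, 1.93, 0.0, 1.33, 1.86]
12 rows
[-0.01, 0.02, -6.46, -0.007, 0.0363, -0.0018, 1.0],
[-0.01, 0.02, -6.46, -0.0111, 0.0353, -0.0018, 1.0],
[-0.01, 0.02, -6.46, -0.015, 0.0338, -0.0018, 1.0],
[-0.01, 0.02, -6.46, -0.0187, 0.0319, -0.0018, 1.0],
[-0.01, 0.02, -6.46, -0.0221, 0.0296, -0.0018, 1.0],
[-0.01, 0.02, -6.46, -0.0253, 0.0269, -0.0018, 1.0],
[-0.01, 0.02, -6.46, -0.0282, 0.0239, -0.0018, 1.0],
[-0.01, 0.02, -6.46, -0.0307, 0.0206, -0.0018, 1.0],
[-0.01, 0.02, -6.46, -0.0328, 0.017, -0.0018, 1.0],
[-0.01, 0.02, -6.46, -0.0345, 0.0132, -0.0018, 1.0],
[-0.01, 0.02, -6.46, -0.0358, 0.0092, -0.0018, 1.0],
[-0.01, 0.02, -6.46, -0.0366, 0.0051, -0.0018, 1.0]
9 rows
[-6.67, 0.0, 0.0, -0.0019, 0.0091, 0.0148, 0.5],
[-6.67, 0.0, 0.0, -0.0019, 0.0073, 0.0158, 0.5],
[-6.67, 0.0, 0.0, -0.0019, 0.0054, 0.0165, 0.5],
[-6.67, 0.0, 0.0, -0.0019, 0.0035, 0.0171, 0.5],
[-6.67, 0.0, 0.0, -0.0019, 0.0015, 0.0173, 0.5],
[-6.67, 0.0, 0.0, -0.0019, -0.0005, 0.0174, 0.5],
[-6.67, 0.0, 0.0, -0.0019, -0.0026, 0.0172, 0.5],
[-6.67, 0.0, 0.0, -0.0019, -0.0045, 0.0168, 0.5],
[-6.67, 0.0, 0.0, -0.0019, -0.0065, 0.0162, 0.5]
```

Call:
drive_tool(rows=[[0, 0, -6.46, -0.007, 0.0363, -0.0018, 1], [0, 0, -6.46, -0.0111, 0.0353, -0.0018, 1], [0, 0, -6.46, -0.015, 0.0338, -0.0018, 1], [0, 0, -6.46, -0.0187, 0.0319, -0.0018, 1], [0, 0, -6.46, -0.0221, 0.0296, -0.0018, 1], [0, 0, -6.46, -0.0253, 0.0269, -0.0018, 1], [0, 0, -6.46, -0.0282, 0.0239, -0.0018, 1], [0, 0, -6.46, -0.0307, 0.0206, -0.0018, 1]])

```text
time: 30.22
tool_pos: [0.4191, -0.0376, 0.2909]
tcp_rot: [-2.732, -1.551, 0.001]
wrist_force: [0.3, 0.2, -0.5]
width: 0.995
grip_force: 0.0
```

Call:
drive_tool(rows=[[0, 0, -6.46, -0.0328, 0.017, -0.0018, 1], [0, 0, -6.46, -0.0345, 0.0132, -0.0018, 1], [0, 0, -6.46, -0.0358, 0.0092, -0.0018, 1], [0, 0, -6.46, -0.0366, 0.0051, -0.0018, 1], [0, 0, 0, 0, 0, 0, 0.5], [0, 0, 0, 0, 0, 0, 0.5], [0, 0, 0, 0, 0, 0, 0.5]])

```text
time: 30.8
tool_pos: [0.409, -0.1731, 0.2975]
tcp_rot: [-2.355, -2.077, 0.0]
wrist_force: [-0.2, 1.5, -0.2]
width: 0.602
grip_force: 0.0
```

```bash
python3 - <<'E'
from lid import *
bar=np.array([.5555,-.222,.136]);d=pitch(30).apply([0,0,1])
P,R=start()
P,R=go(P,R,bar-.061*d,pitch(30),.5)
E
```

```text
t 30.80 [ 0.409  -0.1731  0.2975] y-angle -7.2 zax [-0.001  0.001 -1.   ] w 0.602 grip 0.0 F [-0.2  1.5 -0.2] q [-0.46, -0.22, 1.98, 0.0, 1.39, -0.33]
9 rows
[-6.67, 0.26, -0.47, -0.0039, 0.011, 0.0145, 0.5],
[-6.67, 0.26, -0.47, -0.004, 0.0092, 0.0157, 0.5],
[-6.67, 0.26, -0.47, -0.0041, 0.0073, 0.0166, 0.5],
[-6.67, 0.26, -0.47, -0.0043, 0.0053, 0.0173, 0.5],
[-6.67, 0.26, -0.47, -0.0044, 0.0032, 0.0178, 0.5],
[-6.67, 0.26, -0.47, -0.0045, 0.0011, 0.018, 0.5],
[-6.67, 0.26, -0.47, -0.0046, -0.0011, 0.018, 0.5],
[-6.67, 0.26, -0.47, -0.0046, -0.0032, 0.0178, 0.5],
[-6.67, 0.26, -0.47, -0.0047, -0.0053, 0.0172, 0.5]
```

Call:
drive_tool(rows=[[-6.67, 0.26, -0.47, -0.0039, 0.011, 0.0145, 0.5], [-6.67, 0.26, -0.47, -0.004, 0.0092, 0.0157, 0.5], [-6.67, 0.26, -0.47, -0.0041, 0.0073, 0.0166, 0.5], [-6.67, 0.26, -0.47, -0.0043, 0.0053, 0.0173, 0.5], [-6.67, 0.26, -0.47, -0.0044, 0.0032, 0.0178, 0.5], [-6.67, 0.26, -0.47, -0.0045, 0.0011, 0.018, 0.5], [0, 0, 0, 0, 0, 0, 0.5], [0, 0, 0, 0, 0, 0, 0.5]])

```text
time: 31.47
tool_pos: [0.4686, -0.1995, 0.2126]
tcp_rot: [1.903, 1.769, 0.627]
wrist_force: [-0.9, -0.7, 0.4]
width: 0.497
grip_force: 0.0
```

```bash
python3 - <<'E'
from lid import *
bar=np.array([.5555,-.222,.136]);d=pitch(30).apply([0,0,1])
P,R=start()
print((R.inv()*pitch(30)).as_rotvec(degrees=True).round(1))
P,R=go(P,R,bar-.061*d,pitch(30),.5,4)
E
```

```text
t 31.47 [ 0.4686 -0.1995  0.2126] y-angle -4.6 zax [ 0.615 -0.028 -0.788] w 0.497 grip 0.0 F [-0.9 -0.7  0.4] q [-0.72, -0.4, 2.4, 0.64, 0.7, -1.05]
[-22.    0.4  -1.6]
4 rows
[-5.5, 0.09, -0.4, -0.0047, -0.0001, 0.0145, 0.5],
[-5.5, 0.09, -0.4, -0.0047, -0.0015, 0.0144, 0.5],
[-5.5, 0.09, -0.4, -0.0047, -0.0029, 0.0142, 0.5],
[-5.5, 0.09, -0.4, -0.0047, -0.0043, 0.0138, 0.5]
```

```bash
python3 - <<'E'
from lid import *
bar=np.array([.5555,-.222,.136]);d=pitch(33).apply([0,0,1])
P,R=start()
P,R=go(P,R,bar-.045*d,pitch(33),.45,6)
E
```

```text
t 31.47 [ 0.4686 -0.1995  0.2126] y-angle -4.6 zax [ 0.615 -0.028 -0.788] w 0.497 grip 0.0 F [-0.9 -0.7  0.4] q [-0.72, -0.4, 2.4, 0.64, 0.7, -1.05]
6 rows
[-3.17, 0.05, -0.27, -0.0031, 0.0013, 0.012, 0.45],
[-3.17, 0.05, -0.27, -0.0031, 0.0006, 0.012, 0.45],
[-3.17, 0.05, -0.27, -0.0031, -0.0, 0.012, 0.45],
[-3.17, 0.05, -0.27, -0.0031, -0.0007, 0.012, 0.45],
[-3.17, 0.05, -0.27, -0.0031, -0.0014, 0.012, 0.45],
[-3.17, 0.05, -0.27, -0.0031, -0.0021, 0.0119, 0.45]
```

Call:
drive_tool(rows=[[-3.17, 0.05, -0.27, -0.0031, 0.0013, 0.012, 0.45], [-3.17, 0.05, -0.27, -0.0031, 0.0006, 0.012, 0.45], [-3.17, 0.05, -0.27, -0.0031, 0, 0.012, 0.45], [-3.17, 0.05, -0.27, -0.0031, -0.0007, 0.012, 0.45], [-3.17, 0.05, -0.27, -0.0031, -0.0014, 0.012, 0.45], [-3.17, 0.05, -0.27, -0.0031, -0.0021, 0.0119, 0.45], [0, 0, 0, 0, 0, 0, 0.45], [0, 0, 0, 0, 0, 0, 0.45]])

```text
time: 32.13
tool_pos: [0.5182, -0.2194, 0.1666]
tcp_rot: [1.658, 1.593, 0.851]
wrist_force: [1.2, -0.0, 0.2]
width: 0.455
grip_force: 0.0
```

```bash
python3 - <<'E'
from lid import *
bar=np.array([.5555,-.222,.136])
P,R=start()
print((R.inv()*pitch(33)).as_rotvec(degrees=True).round(1), "bar in tool",R.inv().apply(bar-P).round(4))
P,R=go(P,R,bar+.015*pitch(33).apply([0,0,1]),pitch(33),.35,6)
E
```

```text
t 32.13 [ 0.5182 -0.2194  0.1666] y-angle -2.4 zax [ 0.829 -0.031 -0.558] w 0.455 grip 0.0 F [ 1.2 -0.   0.2] q [-0.82, -0.19, 2.53, 1.58, 0.62, -2.09]
[-0.9 -0.3  0.1] bar in tool [-0.0012 -0.0046  0.0481]
6 rows
[-0.15, -0.05, 0.01, -0.0002, -0.0007, 0.0105, 0.35],
[-0.15, -0.05, 0.01, -0.0002, -0.0007, 0.0105, 0.35],
[-0.15, -0.05, 0.01, -0.0002, -0.0008, 0.0105, 0.35],
[-0.15, -0.05, 0.01, -0.0002, -0.0008, 0.0105, 0.35],
[-0.15, -0.05, 0.01, -0.0002, -0.0008, 0.0105, 0.35],
[-0.15, -0.05, 0.01, -0.0002, -0.0009, 0.0105, 0.35]
```

Call:
drive_tool(rows=[[0, 0, 0, 0, -0.001, 0.0105, 0.4], [0, 0, 0, 0, -0.001, 0.0105, 0.35], [0, 0, 0, 0, -0.001, 0.0105, 0.35], [0, 0, 0, 0, -0.001, 0.0105, 0.35], [0, 0, 0, 0, -0.001, 0.0105, 0.35], [0, 0, 0, 0, 0, 0.01, 0.35], [0, 0, 0, 0, 0, 0, 0.35], [0, 0, 0, 0, 0, 0, 0.35]])

```text
time: 32.8
tool_pos: [0.5679, -0.2219, 0.1294]
tcp_rot: [1.652, 1.592, 0.85]
wrist_force: [-0.2, 0.3, -0.3]
width: 0.351
grip_force: 0.0
```

```bash
python3 - <<'E'
from lid import *
bar=np.array([.5555,-.222,.136])
P,R=start();print("bar in tool",R.inv().apply(bar-P).round(4))
s=read_camera("side");l,t=180,150
im=cv2.resize(cv2.cvtColor(s["color"],cv2.COLOR_RGB2BGR)[t:t+75,l:l+100],(800,600),interpolation=cv2.INTER_CUBIC);cv2.imwrite("pics/c7.png",im)
E
```

```text
t 32.80 [ 0.5679 -0.2219  0.1294] y-angle -2.1 zax [ 0.831 -0.033 -0.555] w 0.351 grip 0.0 F [-0.2  0.3 -0.3] q [-0.72, -0.01, 2.47, 1.86, 0.58, -2.33]
bar in tool [-0.0005 -0.0013 -0.014 ]
```

View pics/c7.png

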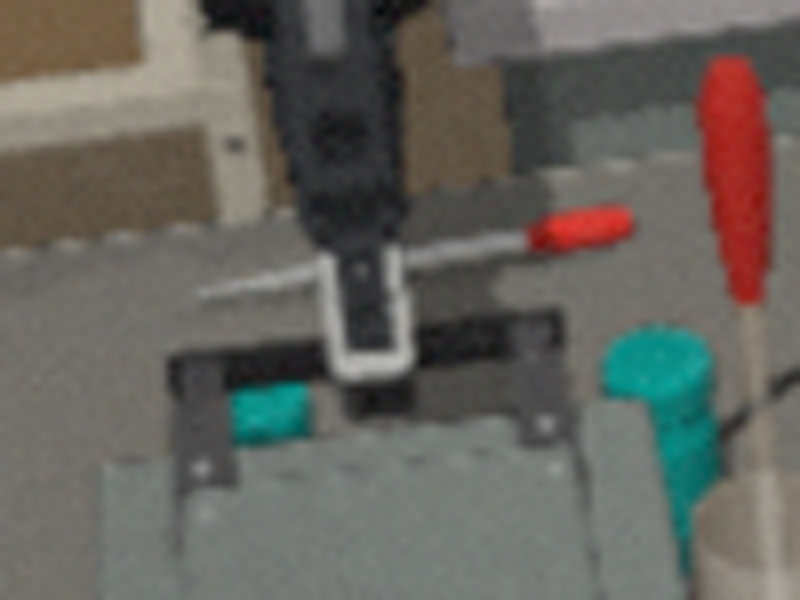

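The fingers straddle the bar mid-way between the brackets, with the upper finger at about (370,330) in the crop and the lower tip beyond it. I'll grip.

Call:
drive_tool(rows=[[0, 0, 0, 0, -0.001, 0.004, 0.35], [0, 0, 0, 0, 0, 0, 0.2], [0, 0, 0, 0, 0, 0, 0], [0, 0, 0, 0, 0, 0, 0], [0, 0, 0, 0, 0, 0, 0], [0, 0, 0, 0, 0, 0, 0]], force=50)

```text
time: 33.35
tool_pos: [0.5695, -0.2225, 0.1257]
tcp_rot: [1.654, 1.589, 0.85]
wrist_force: [-1.7, 1.8, 5.9]
width: 0.13
grip_force: 48.8
```

```bash
cat > arc.py <<'E'
from lid import *
import sys
P,R=start()
M=R.as_matrix();g=P-.019*M[:,2]
H=np.array([.5555,-.222,.136])+.19*xw
r=g-H;print("bar est",g.round(4),"pitch",np.degrees(np.arcsin(-M[2,2])).round(1),"radius",np.hypot(r@xw,r[2]).round(4),"angle",np.degrees(np.arctan2(r[2],-(r@xw))).round(2))
E
python3 - <<'E'
from arc import *
a=np.radians(2.5);rot=Ro.from_rotvec(yv*a)  # front rises: check sign below
u=P-H
print("world dz for +:",(rot.apply(u)-u)[2])
print("local turn",R.inv().apply(yv*a*180/np.pi).round(3),"local shift",R.inv().apply(rot.apply(u)-u).round(5))
for k in(-1,1):
    b=Ro.from_rotvec(yv*a*k);print(k,R.inv().apply(b.apply(u)-u).round(5),(b.apply(u)-u).round(4))
E
```

```text
t 33.35 [ 0.5695 -0.2225  0.1257] y-angle -2.2 zax [ 0.832 -0.034 -0.554] w 0.130 grip 48.8 F [-1.7  1.8  5.9] q [-0.72, 0.0, 2.47, 1.88, 0.58, -2.36]
bar est [ 0.5537 -0.2219  0.1362] pitch 33.6 radius 0.1918 angle 0.07
world dz for +: 0.00768543646131539
local turn [2.5   0.006 0.005] local shift [-1.00e-05  6.24e-03 -4.49e-03]
-1 [ 1.00e-05 -6.04e-03  4.76e-03] [ 0.0006 -0.     -0.0077]
1 [-1.00e-05  6.24e-03 -4.49e-03] [-0.0003  0.      0.0077]
```

Call:
drive_tool(rows=[[1, 0, 0, 0, 0.0025, -0.0018, 0], [1.5, 0, 0, 0, 0.0037, -0.0027, 0], [2.5, 0, 0, 0, 0.0062, -0.0045, 0], [2.5, 0, 0, 0, 0.0062, -0.0045, 0], [2.5, 0, 0, 0, 0.0062, -0.0045, 0], [0, 0, 0, 0, 0, 0, 0], [0, 0, 0, 0, 0, 0, 0]])

```text
time: 33.93
tool_pos: [0.5701, -0.2226, 0.1547]
tcp_rot: [1.772, 1.702, 0.729]
wrist_force: [6.8, -1.2, -2.3]
width: 0.132
grip_force: 51.2
```

```bash
python3 arc.py
```

```text
t 33.93 [ 0.5701 -0.2226  0.1547] y-angle -2.2 zax [ 0.724 -0.031 -0.689] w 0.132 grip 51.2 F [ 6.8 -1.2 -2.3] q [-0.65, -0.1, 2.37, 1.24, 0.45, -1.66]
bar est [ 0.5563 -0.222   0.1678] pitch 43.5 radius 0.1919 angle 9.53
```

Call:
drive_tool(rows=[[2.5, 0, 0, 0, 0.0063, -0.0043, 0], [2.5, 0, 0, 0, 0.0063, -0.0043, 0], [2.5, 0, 0, 0, 0.0063, -0.0043, 0], [2.5, 0, 0, 0, 0.0063, -0.0043, 0], [2.5, 0, 0, 0, 0.0063, -0.0043, 0], [2.5, 0, 0, 0, 0.0063, -0.0043, 0], [0, 0, 0, 0, 0, 0, 0], [0, 0, 0, 0, 0, 0, 0]])

```text
time: 34.6
tool_pos: [0.5798, -0.2231, 0.1965]
tcp_rot: [1.946, 1.871, 0.523]
wrist_force: [-13.0, -3.8, 3.3]
width: 0.132
grip_force: 53.7
```

```bash
python3 arc.py
```

```text
t 34.60 [ 0.5798 -0.2231  0.1965] y-angle -2.2 zax [ 0.519 -0.021 -0.855] w 0.132 grip 53.7 F [-13.   -3.8   3.3] q [-0.55, -0.09, 2.15, 0.44, 0.64, -0.81]
bar est [ 0.5699 -0.2227  0.2127] pitch 58.7 radius 0.1916 angle 23.6
```

Call:
drive_tool(rows=[[0, 0, 0, 0, 0, 0, 0], [0, 0, 0, 0, 0, 0, 0], [0, 0, 0, 0, 0, 0, 0]])

```text
time: 34.85
tool_pos: [0.5793, -0.223, 0.1955]
tcp_rot: [1.948, 1.869, 0.524]
wrist_force: [-10.8, -3.2, 2.5]
width: 0.128
grip_force: 53.5
```

```bash
python3 - <<'E'
from arc import *
s=status.read_state();print(s["torque"])
print("F in tool",R.inv().apply(s["wrist_force"]).round(1))
E
```

```text
t 34.85 [ 0.5793 -0.223   0.1955] y-angle -2.4 zax [ 0.519 -0.021 -0.854] w 0.128 grip 53.5 F [-10.8  -3.2   2.5] q [-0.55, -0.09, 2.15, 0.44, 0.64, -0.81]
bar est [ 0.5695 -0.2226  0.2117] pitch 58.7 radius 0.1916 angle 23.27
[-0.28929664  1.2233726  -0.43745941]
F in tool [-3.7 -7.8 -7.7]
```

Call:
drive_tool(rows=[[0, 0, 0, 0, -0.001, -0.0016, 0], [2.5, 0, 0, 0, 0.0062, -0.0046, 0], [2.5, 0, 0, 0, 0.0062, -0.0046, 0], [2.5, 0, 0, 0, 0.0062, -0.0046, 0], [2.5, 0, 0, 0, 0.0062, -0.0046, 0], [0, 0, 0, 0, 0, 0, 0], [0, 0, 0, 0, 0, 0, 0], [0, 0, 0, 0, 0, 0, 0]])

```text
time: 35.52
tool_pos: [0.5923, -0.2239, 0.2241]
tcp_rot: [2.054, 1.972, 0.373]
wrist_force: [1.5, -5.2, -3.8]
width: 0.132
grip_force: 52.4
```

```bash
cat >> arc.py <<'E'
s=status.read_state();F=s["wrist_force"];ang=np.arctan2(r[2],-(r@xw))
ro=-np.cos(ang)*xw+np.array([0,0,np.sin(ang)]);ta=np.sin(ang)*xw+np.array([0,0,np.cos(ang)])
print("F radial-out %.1f tangent-up %.1f"%(F@ro,F@ta),"1mm out in tool",R.inv().apply(ro*.001).round(5))
E
python3 arc.py
```

```text
t 35.52 [ 0.5923 -0.2239  0.2241] y-angle -2.3 zax [ 0.365 -0.016 -0.931] w 0.132 grip 52.4 F [ 1.5 -5.2 -3.8] q [-0.49, -0.02, 1.98, 0.21, 0.85, -0.56]
bar est [ 0.5854 -0.2236  0.2418] pitch 68.5 radius 0.1919 angle 33.47
F radial-out -3.5 tangent-up -2.2 1mm out in tool [ 0.      -0.00057 -0.00082]
```

Call:
drive_tool(rows=[[2.5, 0, 0, -0.0003, 0.0062, -0.0045, 0], [2.5, 0, 0, -0.0003, 0.0062, -0.0045, 0], [2.5, 0, 0, -0.0003, 0.0062, -0.0045, 0], [2.5, 0, 0, -0.0003, 0.0062, -0.0045, 0], [0, 0, 0, 0, 0, 0, 0], [0, 0, 0, 0, 0, 0, 0], [0, 0, 0, 0, 0, 0, 0]])

```text
time: 36.1
tool_pos: [0.6099, -0.2249, 0.249]
tcp_rot: [2.157, 2.072, 0.208]
wrist_force: [-3.0, -2.4, 0.1]
width: 0.131
grip_force: 53.1
```

```bash
python3 arc.py
```

```text
t 36.10 [ 0.6099 -0.2249  0.249 ] y-angle -2.3 zax [ 0.198 -0.007 -0.98 ] w 0.131 grip 53.1 F [-3.  -2.4  0.1] q [-0.43, 0.09, 1.79, 0.09, 1.08, -0.43]
bar est [ 0.6061 -0.2248  0.2677] pitch 78.6 radius 0.1917 angle 43.38
F radial-out 2.2 tangent-up -1.9 1mm out in tool [ 0.      -0.00058 -0.00082]
```

Call:
drive_tool(rows=[[2.5, 0, 0, -0.0002, 0.0063, -0.0046, 0], [2.5, 0, 0, -0.0002, 0.0063, -0.0046, 0], [2.5, 0, 0, -0.0002, 0.0063, -0.0046, 0], [2.5, 0, 0, -0.0002, 0.0063, -0.0046, 0], [2.5, 0, 0, 0, 0.0063, -0.0046, 0], [0, 0, 0, 0, 0, 0, 0], [0, 0, 0, 0, 0, 0, 0], [0, 0, 0, 0, 0, 0, 0]])

```text
time: 36.77
tool_pos: [0.639, -0.2267, 0.2764]
tcp_rot: [-2.256, -2.167, 0.018]
wrist_force: [-2.7, 0.1, 3.4]
width: 0.133
grip_force: 53.3
```

```bash
python3 arc.py
```

```text
t 36.77 [ 0.639  -0.2267  0.2764] y-angle -2.3 zax [-0.018  0.002 -1.   ] w 0.133 grip 53.3 F [-2.7  0.1  3.4] q [-0.38, 0.26, 1.53, -0.01, 1.37, -0.33]
bar est [ 0.6393 -0.2267  0.2954] pitch 89.0 radius 0.1915 angle 56.37
F radial-out 4.3 tangent-up -0.3 1mm out in tool [ 0.      -0.00057 -0.00082]
```

Call:
drive_tool(rows=[[1.6, 0, 0, 0, 0.0039, -0.0031, 0], [1.6, 0, 0, 0, 0.0039, -0.0031, 0], [0, 0, 0, 0, 0, 0, 0], [0, 0, 0, 0, 0, 0, 0], [0, 0, 0, 0, 0, 0, 0], [0, 0, 0, 0, 0, 0, 0]])

```text
time: 37.27
tool_pos: [0.6475, -0.2272, 0.2824]
tcp_rot: [-2.228, -2.139, 0.078]
wrist_force: [-1.9, -0.7, -1.8]
width: 0.134
grip_force: 52.9
```

```bash
python3 - <<'E'
from arc import *
d=g-np.array([.5537,-.2219,.1362]);print("chord angle",np.degrees(2*np.arcsin(np.hypot(d@xw,d[2])/.38)))
# camera check: bar centre line in both views vs predicted pixel for angle
s_=read_camera("side");p=read_camera("top")
Hh=np.array([.7445,-.2305,.136])
for q,nm in((s_,"side"),(p,"top")):
    G=q["color"].astype(float).sum(2)
    for off in(-.038,.036):
        for a in(57,60,63):
            b=Hh-.19*np.cos(np.radians(a))*xw+np.array([0,0,.19*np.sin(np.radians(a))])+off*yv;u=proj(q,b);print(nm,off,a,u.round(1),end=" ")
        c=int(round(u[0]));v0=int(u[1]);print("rows",v0-12,[int(x) for x in G[v0-12:v0+14,c]])
E
```

```text
t 37.27 [ 0.6475 -0.2272  0.2824] y-angle -2.3 zax [-0.072  0.003 -0.997] w 0.134 grip 52.9 F [-1.9 -0.7 -1.8] q [-0.36, 0.31, 1.46, -0.02, 1.45, -0.32]
bar est [ 0.6489 -0.2273  0.3014] pitch 85.8 radius 0.1915 angle 59.73
F radial-out -0.6 tangent-up -2.6 1mm out in tool [ 0.      -0.00057 -0.00082]
chord angle 60.2382107226871
side -0.038 57 [198.4 156. ] side -0.038 60 [198.1 156.1] side -0.038 63 [197.7 156.4] rows 144 [490, 478, 489, 484, 483, 487, 488, 484, 487, 304, 129, 115, 104, 90, 75, 145, 438, 494, 445, 411, 406, 416, 328, 267, 246, 248]
side 0.036 57 [238.5 151.7] side 0.036 60 [238.6 151.7] side 0.036 63 [238.8 151.9] rows 139 [457, 467, 465, 471, 467, 467, 475, 470, 471, 411, 242, 113, 107, 96, 106, 57, 164, 385, 405, 308, 242, 238, 258, 243, 250, 244]
top -0.038 57 [460.8 153.6] top -0.038 60 [462.1 148.4] top -0.038 63 [463.3 142.9] rows 130 [323, 300, 253, 201, 148, 137, 133, 136, 123, 121, 111, 136, 251, 409, 498, 520, 525, 544, 550, 563, 576, 594, 580, 541, 456, 363]
top 0.036 57 [419.2 151.3] top 0.036 60 [420.2 146. ] top 0.036 63 [421.2 140.6] rows 128 [374, 390, 421, 466, 473, 406, 367, 380, 399, 415, 396, 355, 313, 289, 246, 167, 132, 121, 116, 111, 113, 183, 282, 342, 352, 358]
```

The lid is at 60°: the chord from the arm pose gives 60.2°, and the bar row in the top view is 146.2 against 146.0 predicted. The force is steady at the lid's weight. I'll hold briefly and hand in.

Call:
drive_tool(rows=[[0, 0, 0, 0, 0, 0, 0], [0, 0, 0, 0, 0, 0, 0], [0, 0, 0, 0, 0, 0, 0], [0, 0, 0, 0, 0, 0, 0], [0, 0, 0, 0, 0, 0, 0], [0, 0, 0, 0, 0, 0, 0]])

```text
time: 37.87
tool_pos: [0.6481, -0.2273, 0.2828]
tcp_rot: [-2.227, -2.139, 0.079]
wrist_force: [-0.0, -2.3, -4.2]
width: 0.133
grip_force: 52.6
```

```bash
python3 arc.py; python3 -c "
from workcell import workorder
print(workorder.finish_job())"
```

```text
t 37.87 [ 0.6481 -0.2273  0.2828] y-angle -2.3 zax [-0.073  0.003 -0.997] w 0.133 grip 52.6 F [-0.  -2.3 -4.2] q [-0.36, 0.31, 1.46, -0.02, 1.45, -0.32]
bar est [ 0.6494 -0.2273  0.3017] pitch 85.8 radius 0.1915 angle 59.94
F radial-out -3.7 tangent-up -2.0 1mm out in tool [ 0.      -0.00056 -0.00083]
the job is handed in; nothing more can be done
None
```

Both amber vials stand fully down in the carrier's two empty cups, the lid is held steady at about 60°, and the job was handed in at about 38 s; on the first try one vial brushed the carrier's knob and slipped in the grip, so I set it back on the table and regripped it before seating it.

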